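# Press down the foil seam of a sample card

### The arm

A 7-joint arm with a two-finger parallel gripper is mounted at the origin on the work surface. World frame = base frame: x ahead of the robot, y to its left, z up, the work surface at z = 0. Lengths are in m, angles in rad, forces in N, time in s.
With the tool pointing down it reaches from about 0.4 to 0.85 m from the base axis. Payload 10.4 kg.
Tool frame: the origin (TCP) lies between the finger pads; the fingertips stand manip.tip_extent ahead of it and the grasp point (between the pads) lies 6 mm ahead of it (manip.tip_extent is the distance from the TCP to the fingertips, in m); z points along the fingers, y is the line along which they close (so a half turn about z gives the same grasp; the last joint's range is limited). The gripper opens to 85 mm and grips with 20 to 120 N. Pads are 22 mm wide; open, the fingers measure 114 mm over their backs; the gripper's body (76 mm by 85 mm) begins 54 mm behind the grasp point. The pads swing forward as they close: fully open they stand 13 mm farther back than shut.
Start: joints at [1.302, 0.332, -0.065, 1.46, 0.022, 1.35, -0.088], TCP at [0.152, -0.606, 0.256] pointing down, gripper open.
Joint ranges: [-2.6, 2.6], [-0.5, 2.12], [-1.47, 1.34], [0.16, 2.42], [-1.27, 4.41], [0.06, 2.06], [-2.6, 2.6]. Speed limits (rad/s): [2.22, 2.22, 2.79, 2.79, 3.14, 3.14, 3.14].

### API

Orientations are given as a unit quaternion [x, y, z, w].
In Python, from workcell import get_obs, optics, workorder, manip gives the robot as it stands.
- The arm moves only by the tool jog_arm, never from a script. Its argument "increments" is a list of rows, each a list of 7 numbers: the shift along the tool's x, y, z in m, then the turn, a rotation vector about the tool's x, y, z in rad, then the opening, from -1 (shut) to 1 (fully open). A call has 1 to 5 rows; each row is the pose to reach, as a shift and turn from the pose commanded when the call began, along the tool's axes at that moment; what a row does not reach only later rows make up. A row lasts 1/12 s, in which the tool goes at most 41.7 mm and 7.16 degrees, less where a joint would pass 70% of its speed; a pose out of reach is approached as far as the arm can. A call with a gripper value outside its range is refused whole. The fingers move at their own pace and stop on an object; "grip_force" is the grip in N (left out, the last holds). Time passes only in rows, so rows that repeat a pose let the fingers close. It gives the time, the measured TCP pose, the force, the opening and the grip force at its end, in the units of the state.
- get_obs(): the state, without advancing time (a new reading comes with each control period).
- optics.camera(name): name is "scene" or "top"; returns a dict with "color" (420x560x3 uint8, red, green, blue), "depth" (420x560 float32, m along the optical axis (not along the pixel's ray), 0 where there is no reading), "K" (3x3 intrinsics, pixels), "k1" (the pictures are not rectified: a ray, as slopes to the right and down, at radius r is drawn at 1 + k1 r^2 times it, then the intrinsics apply), "R" (3x3) and "t" (3): a world point X has camera coordinates R X + t. Camera axes: x right, y down, z forward; pixel columns grow to the right and rows downward; lengths in m; the calibration is good to about 2 mm. A picture is of the moment at which its call begins.
- workorder.hand_in(): hands the job in; it is judged then, once.
The state is a dict: "clock": time; "joint_pos": joint angles; "joint_velocities": joint speeds; "tau": joint torques, N m; "position": TCP position; "ee_rot": TCP orientation; "ft_force": force on the tool from outside, world axes, zero at the start; "torque": the same for the moment, N m; "grip_width": opening from 0.0 (shut) to 1.0 (fully open); "grasp_force": force on a finger pad.
Only numpy, scipy, OpenCV 4.12 (cv2) and the standard library are available. Lean on these libraries where they do the work, as an engineer would, in place of code of your own. Each camera call takes 0.05 s, during which the arm holds its last target. There are 200 camera calls.

### The job

Take the card with the blue band out of the rack, lean it on the sloped rest with its foil side up and let go so that you can grip it by its sides, then lay it flat in the sealing nest, foil side up, and let go. With the stylus held upright, press its sprung nib lightly into the black seam channel and run it along slowly (about 2 cm per second), from the green dot round the corner to the red dot, then stand the stylus back in its stand. Leave the other two cards and the bottle, jar and beaker where they are, and never push the nib in as far as it goes.

Things in the scene. Friction and masses are not known exactly. Their poses are not given: they have to be found in the camera images.
- card: flat white plastic sample card, 66 wide (own y, -33..33) x 90 tall (own z, 0..90) x 12 thick (own x, -6..6), 60 to 130 g. BLUE top edge and band. Origin: middle of its bottom edge, mid-thickness; +x out of the silver foil face, +z to the coloured top edge. Black L-shaped seam in the foil face. Starts upright in the rack, top edge 96 above the table; grip it there from above across its 12 mm
- card_mid (a point): middle of that card, at (0, 0, 45) mm in its frame
- seam0 (a point): point 0 of 0..6 on the floor of the seam channel (11 wide, 2.5 deep, between 5 mm rim and foil plate), on the green dot at the start of the seam; in the card's frame (mm) (3.5, 22.5, 12)
- seam1 (a point): point 1 of 0..6 on the floor of the seam channel (11 wide, 2.5 deep, between 5 mm rim and foil plate), a third of the way up the long leg; in the card's frame (mm) (3.5, 22.5, 34.5)
- seam2 (a point): point 2 of 0..6 on the floor of the seam channel (11 wide, 2.5 deep, between 5 mm rim and foil plate), two thirds up the long leg; in the card's frame (mm) (3.5, 22.5, 57)
- seam3 (a point): point 3 of 0..6 on the floor of the seam channel (11 wide, 2.5 deep, between 5 mm rim and foil plate), in the corner; in the card's frame (mm) (3.5, 22.5, 79.5)
- seam4 (a point): point 4 of 0..6 on the floor of the seam channel (11 wide, 2.5 deep, between 5 mm rim and foil plate), a third of the way along the short leg; in the card's frame (mm) (3.5, 7.5, 79.5)
- seam5 (a point): point 5 of 0..6 on the floor of the seam channel (11 wide, 2.5 deep, between 5 mm rim and foil plate), two thirds along the short leg; in the card's frame (mm) (3.5, -7.5, 79.5)
- seam6 (a point): point 6 of 0..6 on the floor of the seam channel (11 wide, 2.5 deep, between 5 mm rim and foil plate), on the red dot at the end of the seam; in the card's frame (mm) (3.5, -22.5, 79.5)
- rack: fixed white/clear rack, 176 (own x) x 90 (y) x 56 high; origin: centre of underside. Three upright card slots, cards in random order, at own x = -66, 0, 66 mm, each 16 wide in x, side walls to z = 56; cards stand on its floor at z = 6, foil face to own +x. Cards lift straight up
- rest: fixed blue card rest, 60 degrees steep; origin: centre of underside, z up. Board 40 wide (own y), surface from (30,0,30) mm up along (-0.5,0,0.866) for 58 mm, facing (0.866,0,0.5); ledge at its foot sticks out 16 that way. Card leans back on the board, bottom edge on the ledge, foil up and outward; it overhangs 13 mm each side and 32 at the top for fingers
- rest_mid (a point): where card_mid lies when the card leans fully home and centred on the rest
- nest: fixed green/steel nest; origin: centre of underside, z up. Platform top at z = 30 mm; pocket 98 (own x) x 74 (own y) for the 90 x 66 card lying flat, 4 mm play each side, either end first. Stops rise 8 mm at both ends and the four corners (|x| 33 to 48); between them the long sides are open (platform 44 wide) for fingers
- nest_in (a point): centre of the pocket floor of the nest, 30 mm above the table; card_mid lies 6 mm above it when the card is home
- stylus: sealing stylus, about 80 g, upright in its stand. Origin: centre of underside of its black collar (26 diameter, 6 thick); +z to the handle. Orange round handle, 18 diameter, z = 6 to 51 mm, gripped from above; below the collar a 14 mm barrel to z = -40, then a sprung polished steel nib (7 mm, ball end, slippery) to z = -55
- nib_tip (a point): lowest point of the nib's ball end, 55 mm below the stylus origin when the nib is out
- nib (a joint): how far the sprung nib is pushed in (m): 0 out, 0.010 bottomed; about 1 N to start, then 0.25 N per mm (about 2 N at 4 mm)
- stand: fixed grey block 56 x 56 x 70 high with a 21 mm hole right through; the stylus hangs in it with its collar resting on the top. Origin: centre of underside
- stand_mouth (a point): centre of the hole at the top of the stand, 70 mm above the table; the stylus origin belongs here
- card_orange: flat white plastic sample card, 66 wide (own y, -33..33) x 90 tall (own z, 0..90) x 12 thick (own x, -6..6), 60 to 130 g. As the blue one but ORANGE band; stays in the rack
- card_yellow: flat white plastic sample card, 66 wide (own y, -33..33) x 90 tall (own z, 0..90) x 12 thick (own x, -6..6), 60 to 130 g. As the blue one but YELLOW band; stays in the rack
- dropper: amber dropper bottle, 32 diameter, 65 high, beyond the work places; leave alone
- vial: small clear jar with red cap, 28 diameter, 55 high; leave alone
- beaker: open glass beaker, 66 diameter, 70 high; leave alone

How it is judged:
By the outcome, as a careful person would: the job done as asked, in the order asked, and still so for the second after the job is handed in, with the robot touching nothing.
It also fails if it takes over 72 s, if anything falls off the work surface, if the arm or the gripper's body presses on something with over 40 N, if the wrist force passes 120 N, or if a joint passes its speed limit or range.

## Working session

There is one attempt and no reset: what is moved stays moved. The work goes in short steps, Python scripts to look and compute and a tool call to move; the robot and the scene stay as the last step left them, time stands still between calls to the robot, and variables do not carry over. Pictures are saved under pics/ and viewed, at most 10 in all, crops included, and the job is handed in when it is done.

Besides the shell and the picture viewer there is one more tool, called after "Request:" by a JSON object that holds its "name" and its "arguments". jog_arm: Moves the arm, as the interface text tells. Its arguments: {"type":"object","properties":{"increments":{"type":"array"},"grip_force":{"type":"number"}},"required":["increments"]}

```bash
ls; mkdir -p pics; cat > h.py <<'E'
import numpy as np, cv2
from scipy.spatial.transform import Rotation as Rot
from workcell import get_obs, optics, workorder, manip
def snap(n):
    c=optics.camera(n); np.savez(f'pics/{n}.npz',**{k:np.array(v) for k,v in c.items()}); return c
def load(n): return dict(np.load(f'pics/{n}.npz'))
def slopes(c,uv):
    uv=np.atleast_2d(np.float64(uv)); K=c['K']
    return cv2.undistortPoints(uv.reshape(-1,1,2),K,np.array([float(c['k1']),0,0,0])).reshape(-1,2)
def onplane(c,uv,z):
    s=slopes(c,uv); d=np.c_[s,np.ones(len(s))]@c['R']; o=-c['R'].T@c['t']
    return o+d*((z-o[2])/d[:,2])[:,None]
def cloud(c):
    v,u=np.nonzero(c['depth']>0); s=slopes(c,np.c_[u,v]); d=c['depth'][v,u]
    P=(np.c_[s,np.ones(len(s))]*d[:,None]-c['t'])@c['R']; 
    M=np.zeros(c['depth'].shape+(3,))*np.nan; M[v,u]=P; return M
def proj(c,X):
    p=np.atleast_2d(X)@c['R'].T+c['t']; s=p[:,:2]/p[:,2:]; s=s*(1+float(c['k1'])*(s**2).sum(1))[:,None]
    return s@np.diag([c['K'][0,0],c['K'][1,1]])+c['K'][:2,2]
def pq(): 
    o=get_obs(); return np.array(o['position']),Rot.from_quat(o['ee_rot'])
def delta(p,R):
    "shift and turn in tool axes from the present pose"
    p0,R0=pq(); return R0.inv().apply(np.array(p)-p0), (R0.inv()*R).as_rotvec()
E
python3 - <<'E'
from h import *
for n in ('scene','top'):
    c=snap(n); cv2.imwrite(f'pics/{n}0.png',c['color'][:,:,::-1]); print(n,c['R'].tolist(),c['t'],c['K'].tolist(),c['k1'],-c['R'].T@c['t'])
o=get_obs(); print(o, manip, manip.tip_extent)
E
```

```text
pics
scene [[-0.7503508439968108, 0.6608228470145333, 0.016934455316907668], [0.36857874064523904, 0.43950508802872323, -0.819136734337579], [-0.5487470481539224, -0.6083982597447749, -0.5733482664854633]] [ 0.48026328 -0.15770282  1.24319708] [[425.3200069155919, 0.0, 272.25539307483143], [0.0, 425.3200069155919, 209.33040167750238], [0.0, 0.0, 1.0]] 0.009519946961075455 [1.1006926  0.50830118 0.57547172]
top [[0.007180077421156617, -0.999956831452801, -0.005897602826605209], [-0.9955529153340681, -0.006594216732482795, -0.09397291671286304], [0.09392996996733181, 0.006546108504999484, -0.9955572857477245]] [-0.00348128  0.62967525  1.21440547] [[467.22925646150475, 0.0, 279.72021932441265], [0.0, 467.22925646150475, 206.86619396213575], [0.0, 0.0, 1.0]] -0.10449507030195755 [ 0.51283096 -0.00727854  1.2681621 ]
{'clock': 0.1, 'joint_pos': array([ 1.30240203,  0.33283545, -0.0646757 ,  1.46086725,  0.02158868,
        1.34991012, -0.08847787]), 'joint_velocities': array([ 2.83187922e-04, -4.34618798e-05,  2.33602945e-04, -2.06142605e-03,
        6.46520311e-04, -5.68835954e-04,  3.23358009e-04]), 'tau': array([ 1.38861418e-03, -6.26746559e+01,  4.92950901e-02, -3.92429173e+01,
        1.63460925e-02,  7.01270183e-03,  7.74238316e-06]), 'position': array([ 0.15199071, -0.60591597,  0.25557396]), 'ee_rot': array([ 9.92456441e-01,  1.22595975e-01, -1.09485038e-04, -6.53586193e-04]), 'ft_force': array([-0.00657389, -0.08276683,  0.02803727]), 'torque': array([ 0.06032046, -0.01432058, -0.0153384 ]), 'grasp_force': 0.0, 'grip_width': 0.9993507126620208} <Robot object at 0x7f0cfda581a0> 0.025
```

View pics/scene0.png

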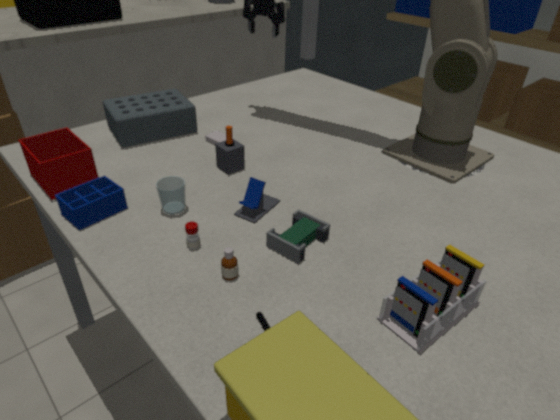

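View pics/top0.png

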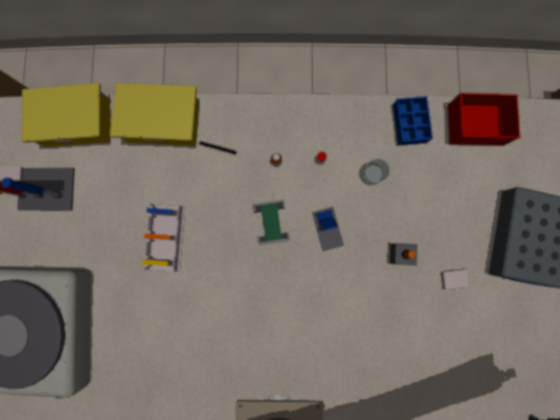

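```bash
python3 - <<'E'
from h import *
s=load('scene');t=load('top')
a=cv2.resize(s['color'][115:265,190:340],(600,600),interpolation=cv2.INTER_CUBIC)
a=cv2.resize(a,(400,400)); b=cv2.resize(t['color'][190:290,230:430],(800,400),interpolation=cv2.INTER_CUBIC)[:, :]
b=cv2.resize(t['color'][195:275,245:425],(400,178),interpolation=cv2.INTER_CUBIC)
r=cv2.resize(s['color'][240:350,375:490],(400,383),interpolation=cv2.INTER_CUBIC)
r2=cv2.resize(t['color'][195:280,130:200],(329,400),interpolation=cv2.INTER_CUBIC)
W=np.zeros((600,800,3),np.uint8); W[:400,:400]=a; W[400:578,:400]=b; W[:383,400:]=r; W[383:600,400:578]=cv2.resize(r2,(178,217))
cv2.imwrite('pics/crop1.png',W[:,:,::-1])
# colours
for n,c in(('scene',s),('top',t)):
    h=cv2.cvtColor(c['color'],cv2.COLOR_RGB2HSV); M=cloud(c)
    for nm,lo,hi in(('blue',(100,120,60),(125,255,255)),('orange',(4,170,120),(16,255,255)),('yellow',(20,150,120),(32,255,255)),('green',(60,60,30),(90,255,255))):
        m=cv2.inRange(h,lo,hi); k,l,st,ce=cv2.connectedComponentsWithStats(m)
        for i in range(1,k):
            if 30<st[i,4]<900:
                P=M[l==i]; P=P[~np.isnan(P[:,0])]
                if len(P): print(n,nm,st[i,4],ce[i].round(1),np.median(P,0).round(4),P.min(0).round(3),P.max(0).round(3))
E
```

```text
scene blue 750 [ 88.1 194.2] [ 0.8751 -0.3605  0.049 ] [ 0.809 -0.406  0.026] [ 0.933 -0.31   0.058]
scene blue 423 [253.  193.5] [ 0.5912 -0.1212  0.0516] [ 0.571 -0.144  0.024] [ 0.622 -0.097  0.08 ]
scene blue 284 [418.4 290.4] [0.6142 0.3115 0.0972] [0.551 0.276 0.043] [0.622 0.341 0.1  ]
scene orange 189 [443.3 272.3] [0.5473 0.3159 0.0973] [0.54  0.28  0.095] [0.555 0.344 0.099]
scene yellow 157 [464.8 255.8] [0.4821 0.3174 0.0973] [0.473 0.283 0.095] [0.49  0.348 0.099]
scene green 670 [301.1 231.4] [0.5833 0.0285 0.0306] [ 0.538 -0.019  0.004] [0.63  0.052 0.035]
top blue 888 [412.4 120.4] [ 0.8714 -0.3589  0.0435] [ 0.806 -0.403 -0.002] [ 0.93  -0.313  0.061]
top blue 64 [  6.1 182.3] [0.6561 0.6037 0.2899] [0.647 0.594 0.286] [0.666 0.614 0.294]
top blue 95 [159.6 210.8] [0.611  0.3059 0.0955] [0.606 0.275 0.078] [0.619 0.339 0.101]
top blue 263 [326.7 219.8] [ 0.5948 -0.1221  0.0457] [ 0.567 -0.144  0.007] [ 0.622 -0.098  0.085]
top orange 97 [156.3 236.2] [0.5472 0.3131 0.0966] [0.542 0.279 0.092] [0.552 0.342 0.101]
top orange 32 [411.3 254. ] [ 0.5067 -0.3246  0.1217] [ 0.499 -0.332  0.117] [ 0.514 -0.318  0.127]
top yellow 113 [154.5 262.3] [0.4816 0.3165 0.0964] [0.475 0.282 0.091] [0.487 0.348 0.103]
top green 557 [270.8 221.8] [0.5894 0.0239 0.0303] [ 0.541 -0.003  0.023] [0.638 0.053 0.037]
```

View pics/crop1.png

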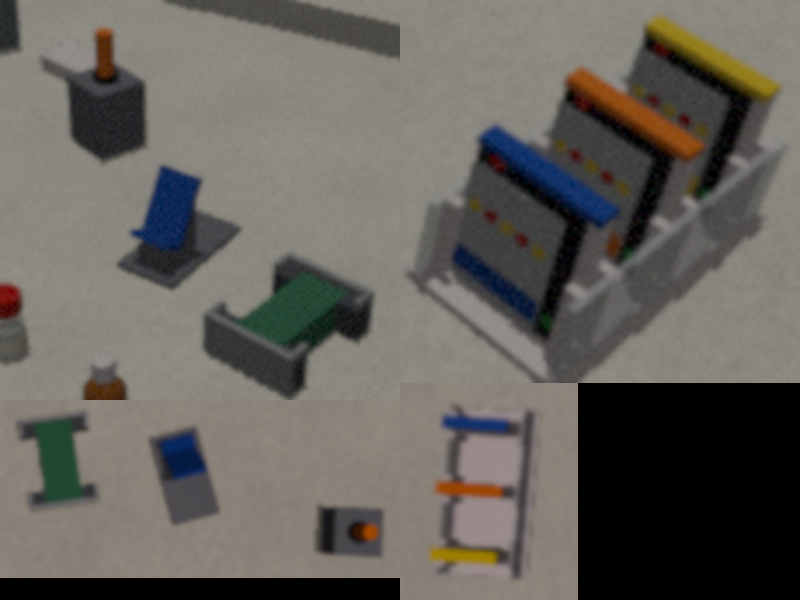

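```bash
cat > m.py <<'E'
from h import *
def mask(c,lo,hi,win,k=None):
    h=cv2.cvtColor(c['color'],cv2.COLOR_RGB2HSV); m=cv2.inRange(h,lo,hi); w=np.zeros_like(m); x0,y0,x1,y1=win; w[y0:y1,x0:x1]=1; m*=w
    n,l,st,ce=cv2.connectedComponentsWithStats(m); return l==1+np.argmax(st[1:,4])
def rect(P):
    r=cv2.minAreaRect((P[:,:2]*1000).astype(np.float32)); b=cv2.boxPoints(r)
    e=[b[1]-b[0],b[2]-b[1]]; e=max(e,key=np.linalg.norm); return np.round(r[0],1),np.round(r[1],1),round(np.degrees(np.arctan2(e[1],e[0]))%180,1)
def px(m): v,u=np.nonzero(m); return np.c_[u,v]
E
python3 - <<'E'
from m import *
s=load('scene');t=load('top')
C={'blue':((100,120,60),(125,255,255)),'orange':((4,170,120),(16,255,255)),'yellow':((20,150,120),(32,255,255))}
W={'top':{'blue':(140,200,185,225),'orange':(140,226,185,246),'yellow':(135,252,185,272)},'scene':{'blue':(380,270,445,310),'orange':(410,255,470,295),'yellow':(440,240,490,275)}}
for n,c in(('top',t),('scene',s)):
    for k in C: 
        p=px(mask(c,*C[k],W[n][k])); X=onplane(c,p,.096); print(n,k,len(p),rect(X),(X.mean(0)*1000).round(1))
    h=cv2.cvtColor(c['color'],cv2.COLOR_RGB2HSV)
    g=mask(c,(60,60,30),(90,255,255),(230,190,340,260)); X=onplane(c,px(g),.03); print(n,'nest',rect(X),(X.mean(0)*1000).round(1))
    # rest board
    b=mask(c,(100,120,40),(125,255,255),(230,170,350,235)); M=cloud(c); P=M[b]; P=P[~np.isnan(P[:,0])]
    q=P[(P[:,2]>.04)&(P[:,2]<.075)]; d=q-np.median(q,0); 
    for _ in range(3):
        U,S,V=np.linalg.svd(d-d.mean(0),full_matrices=False); nrm=V[2]*np.sign(V[2][0]); r=(d-d.mean(0))@nrm; d=d[abs(r)<2.5*r.std()+1e-4]
    print(n,'rest normal',nrm.round(3),'yaw',np.degrees(np.arctan2(nrm[1],nrm[0])).round(1),'pt',(d.mean(0)+np.median(q,0)).round(4),'rms',r.std().round(4))
    # stylus
    win={'top':(395,240,425,268),'scene':(215,120,245,150)}[n]
    o=mask(c,(4,150,100),(18,255,255),win); p=px(o); print(n,'stylus px',p.min(0),p.max(0),p.mean(0)); 
    X=onplane(c,p,.121); print(rect(X)); Mo=M[o]; Mo=Mo[~np.isnan(Mo[:,0])]; print('depth',np.median(Mo,0).round(4))
# base & stand by height in top cloud
M=cloud(t); 
for nm,win,z0,z1 in(('stand',(385,235,425,270),.06,.085),('rest',(305,200,350,258),.003,.1),('nestall',(245,195,300,250),.02,.05)):
    x0,y0,x1,y1=win; Q=M[y0:y1,x0:x1].reshape(-1,3); Q=Q[(Q[:,2]>z0)&(Q[:,2]<z1)]; print(nm,len(Q),rect(Q),np.median(Q,0).round(4))
E
```

```text
top blue 95 (array([611.9, 306.8]), array([62.5, 10.8]), np.float32(85.3)) [611.3 305.5  96. ]
top orange 97 (array([547.4, 310.3]), array([10.1, 61.9]), np.float32(90.6)) [546.9 312.   96. ]
top yellow 113 (array([481.2, 314.9]), array([64.5, 11.1]), np.float32(87.3)) [481.1 314.9  96. ]
top nest (array([590. ,  24.5]), array([94.8, 45.6]), np.float32(8.5)) [589.8  24.3  30. ]
top rest normal [0.831 0.251 0.496] yaw 16.8 pt [ 0.5881 -0.1227  0.0581] rms 0.0012
top stylus px [408 251] [414 257] [411.2   253.925]
(array([ 506.7, -323.8]), array([14.7, 15.1]), np.float32(90.0))
depth [ 0.5067 -0.3243  0.1217]
scene blue 284 (array([612.6, 308.4]), array([66.6, 15.3]), np.float32(86.7)) [612.9 310.4  96. ]
scene orange 189 (array([545.4, 311.7]), array([64.3, 12.1]), np.float32(86.4)) [545.9 314.   96. ]
scene yellow 157 (array([480. , 315.6]), array([65.5, 10.8]), np.float32(86.6)) [480.1 316.2  96. ]
scene nest (array([582.2,  29.7]), array([89.7, 62.4]), np.float32(11.8)) [585.2  28.2  30. ]
scene rest normal [0.826 0.229 0.515] yaw 15.5 pt [ 0.5877 -0.1229  0.0575] rms 0.0013
scene stylus px [227 126] [231 128] [228.69230769 127.        ]
(array([ 507.5, -321.6]), array([12.3, 10.5]), np.float32(50.9))
depth [ 0.5085 -0.3191  0.1216]
stand 439 (array([ 506.7, -324.4]), array([58.3, 56.5]), np.float32(86.6)) [ 0.5064 -0.3186  0.0703]
rest 1118 (array([ 574.5, -127.8]), array([154.8, 120. ]), np.float32(0.1)) [ 0.575  -0.127   0.0068]
nestall 959 (array([590.9,  24.5]), array([110.7,  83.8]), np.float32(8.7)) [0.5918 0.0239 0.0309]
```

```bash
python3 - <<'E'
from m import *
s=load('scene');t=load('top')
y=np.radians(16.); R=Rot.from_euler('z',y).as_matrix()
n=R@[.866,0,.5]; up=R@[-.5,0,.866]; lat=R@[0,1,0]; p0=np.array([.5879,-.1228,.0578])
for nm,c in(('top',t),('scene',s)):
    b=mask(c,(100,120,40),(125,255,255),(230,170,350,235)); p=px(b)
    sl=slopes(c,p); d=np.c_[sl,np.ones(len(sl))]@c['R']; o=-c['R'].T@c['t']
    X=o+d*(((p0-o)@n)/(d@n))[:,None]; 
    L=np.c_[(X-p0)@lat,(X-p0)@up]*1000; print(nm,rect(L/1000),np.percentile(L,[1,50,99],axis=0).round(1).tolist())
    for lo in range(-35,40,10):
        q=L[(L[:,1]>=lo)&(L[:,1]<lo+10)]; print(lo,len(q),q[:,0].min().round(1) if len(q) else '',q[:,0].max().round(1) if len(q) else '')
# base outline: top cloud
M=cloud(t)[205:255,305:350].reshape(-1,3); h=cv2.cvtColor(t['color'],cv2.COLOR_RGB2HSV)[200:256,305:350]; 
g=t['color'][200:256,305:350].astype(int).sum(2); m=(g<330).astype(np.uint8); k,l,st,ce=cv2.connectedComponentsWithStats(m); i=1+np.argmax(st[1:,4]); 
v,u=np.nonzero(l==i); print('base',len(u),rect(onplane(t,np.c_[u+305,v+200],.007)),np.percentile(g,[10,50,90]))
E
```

```text
top (array([ -0.9, -14.7]), array([102.7,  40.3]), np.float32(86.4)) [[-22.1, -64.8], [-1.0, -13.1], [19.0, 35.8]]
-35 27 -20.6 18.2
-25 26 -18.0 18.1
-15 26 -19.1 19.3
-5 28 -18.8 19.2
5 27 -18.6 19.1
15 29 -18.3 19.0
25 27 -17.1 17.8
35 5 -12.3 16.6
scene (array([ 0.6, -7.5]), array([69. , 46.7]), np.float32(81.6)) [[-21.0, -39.6], [0.1, -8.3], [20.4, 24.9]]
-35 71 -22.2 20.7
-25 68 -18.9 21.7
-15 67 -18.6 20.8
-5 68 -19.0 20.1
5 64 -19.0 18.2
15 64 -18.7 17.8
25 4 -14.4 15.6
35 0  
base 947 (array([ 574.2, -127.8]), array([111.7,  62.5]), np.float32(15.5)) [145.9 384.  394. ]
```

```bash
cat > plan.py <<'E'
from h import *
def tool(yaw_y, pitch=0, about='x', ):
    "tool down with its y at yaw (deg); then pitched (deg) about own x or y"
    y=np.radians(yaw_y); Y=[np.cos(y),np.sin(y),0]; Z=[0,0,-1]; X=np.cross(Y,Z)
    return Rot.from_matrix(np.c_[X,Y,Z])*Rot.from_euler(about,pitch,degrees=True)
def plan(wps, start=None):
    "wps: (label,p,R,speed mm/row); prints per call: 6 numbers, rows"
    p,R=start or pq()
    for lab,q,S,v in wps:
        q=np.array(q); d=np.linalg.norm(q-p); a=np.degrees((R.inv()*S).magnitude())
        n=max(1,int(np.ceil(max(d*1000/v-.05,a/7.1-.05)))); k=int(np.ceil(n/5)); print(lab,'rows',n, 'to',q.round(4))
        from scipy.spatial.transform import Slerp
        p0=p;sl=Slerp([0,1],Rot.concatenate([R,S]))
        for i in range(1,k+1):
            f=i/k; t=np.round(R.inv().apply(p0+f*(q-p0)-p),4); r=np.round((R.inv()*sl([f])[0]).as_rotvec(),3)
            print('  ',t.tolist(),r.tolist(),'x',int(np.ceil(n/k))); p=p+R.apply(t); R=R*Rot.from_rotvec(r)
E
python3 - <<'E'
from plan import *
T=tool(-3.35); b=[.6122,.3075]
plan([('mid',[.5,-.1,.24],tool(-40),40),('above',b+[.17],T,40),('down',b+[.096],T,20)])
E
```

```text
mid rows 16 to [ 0.5  -0.1   0.24]
   [0.1152, -0.1015, 0.004] [-0.0, -0.0, -0.157] x 4
   [0.1296, -0.0823, 0.004] [-0.001, -0.0, -0.156] x 4
   [0.1408, -0.0611, 0.004] [0.0, -0.0, -0.157] x 4
   [0.1486, -0.0383, 0.0039] [-0.0, -0.0, -0.157] x 4
above rows 11 to [0.6122 0.3075 0.17  ]
   [0.1281, -0.0586, 0.0234] [-0.0, -0.0, -0.213] x 4
   [0.1376, -0.0303, 0.0234] [-0.0, -0.0, -0.213] x 4
   [0.1409, -0.0004, 0.0234] [0.0, -0.0, -0.214] x 4
down rows 4 to [0.6122 0.3075 0.096 ]
   [-0.0, -0.0, 0.074] [0.0, -0.0, 0.0] x 4
```

Request:
{"name": "jog_arm", "arguments": {"increments": [[0.115, -0.1015, 0.004, 0, 0, -0.157, -0.06], [0.115, -0.1015, 0.004, 0, 0, -0.157, -0.06], [0.115, -0.1015, 0.004, 0, 0, -0.157, -0.06], [0.115, -0.1015, 0.004, 0, 0, -0.157, -0.06]]}}

```text
clock: 0.43
position: [0.2412, -0.4765, 0.2519]
ee_rot: [0.979, 0.201, 0.0, -0.001]
ft_force: [1.4, 0.2, -0.7]
grip_width: 0.476
grasp_force: 0.0
```

Request:
{"name": "jog_arm", "arguments": {"increments": [[0.13, -0.082, 0.004, 0, 0, -0.157, -0.06], [0.13, -0.082, 0.004, 0, 0, -0.157, -0.06], [0.13, -0.082, 0.004, 0, 0, -0.157, -0.06], [0.13, -0.082, 0.004, 0, 0, -0.157, -0.06]]}}

```text
clock: 0.77
position: [0.3282, -0.3499, 0.2481]
ee_rot: [0.961, 0.278, 0.0, -0.0]
ft_force: [1.2, -0.6, 0.4]
grip_width: 0.47
grasp_force: 0.0
```

Request:
{"name": "jog_arm", "arguments": {"increments": [[0.141, -0.061, 0.004, 0, 0, -0.157, -0.06], [0.141, -0.061, 0.004, 0, 0, -0.157, -0.06], [0.141, -0.061, 0.004, 0, 0, -0.157, -0.06], [0.141, -0.061, 0.004, 0, 0, -0.157, -0.06]]}}

```text
clock: 1.1
position: [0.415, -0.2231, 0.2442]
ee_rot: [0.936, 0.352, 0.0, -0.0]
ft_force: [0.5, 0.5, -0.1]
grip_width: 0.467
grasp_force: 0.0
```

Request:
{"name": "jog_arm", "arguments": {"increments": [[0.1485, -0.0385, 0.004, 0, 0, -0.157, -0.06], [0.1485, -0.0385, 0.004, 0, 0, -0.157, -0.06], [0.1485, -0.0385, 0.004, 0, 0, -0.157, -0.06], [0.1485, -0.0385, 0.004, 0, 0, -0.157, -0.06]]}}

```text
clock: 1.43
position: [0.5014, -0.0964, 0.2403]
ee_rot: [0.905, 0.425, 0.0, -0.0]
ft_force: [0.5, -0.8, -1.1]
grip_width: 0.474
grasp_force: 0.0
```

Request:
{"name": "jog_arm", "arguments": {"increments": [[0.128, -0.0585, 0.0235, 0, 0, -0.213, -0.06], [0.128, -0.0585, 0.0235, 0, 0, -0.213, -0.06], [0.128, -0.0585, 0.0235, 0, 0, -0.213, -0.06], [0.128, -0.0585, 0.0235, 0, 0, -0.213, -0.06]]}}

```text
clock: 1.77
position: [0.5373, 0.0415, 0.216]
ee_rot: [0.854, 0.52, 0.0, -0.001]
ft_force: [-0.8, -0.2, -0.5]
grip_width: 0.47
grasp_force: 0.0
```

Request:
{"name": "jog_arm", "arguments": {"increments": [[0.1375, -0.03, 0.0235, 0, 0, -0.213, -0.06], [0.1375, -0.03, 0.0235, 0, 0, -0.213, -0.06], [0.1375, -0.03, 0.0235, 0, 0, -0.213, -0.06], [0.1375, -0.03, 0.0235, 0, 0, -0.213, -0.06]]}}

```text
clock: 2.1
position: [0.574, 0.1768, 0.1921]
ee_rot: [0.795, 0.607, 0.0, -0.002]
ft_force: [-1.1, 0.6, 0.1]
grip_width: 0.465
grasp_force: 0.0
```

Request:
{"name": "jog_arm", "arguments": {"increments": [[0.141, 0, 0.0235, 0, 0, -0.214, -0.06], [0.141, 0, 0.0235, 0, 0, -0.214, -0.06], [0.141, 0, 0.0235, 0, 0, -0.214, -0.06], [0.141, 0, 0.0235, 0, 0, -0.214, -0.06], [0.141, 0, 0.0235, 0, 0, -0.214, -0.06]]}}

```text
clock: 2.52
position: [0.6106, 0.3125, 0.1677]
ee_rot: [0.725, 0.689, -0.001, -0.002]
ft_force: [-0.0, 0.5, -0.1]
grip_width: 0.467
grasp_force: 0.0
```

```bash
python3 - <<'E'
from plan import *
T=tool(-3.35); b=[.6122,.3075]; o=get_obs(); print(o['clock'],o['position'],o['grip_width'],o['joint_pos'].round(2), np.degrees((pq()[1].inv()*T).as_rotvec()).round(2))
plan([('down',b+[.095],T,20)])
E
```

```text
2.5167 [0.61061019 0.31245502 0.16773034] 0.46729728963901773 [-0.02  0.65 -0.78  1.35  0.45  1.32 -0.86] [-0.21 -0.11  0.44]
down rows 4 to [0.6122 0.3075 0.095 ]
   [-0.005, 0.0021, 0.0727] [-0.004, -0.002, 0.008] x 4
```

Request:
{"name": "jog_arm", "arguments": {"increments": [[-0.0025, 0.001, 0.025, 0, 0, 0.008, -0.06], [-0.005, 0.002, 0.05, -0.004, -0.002, 0.008, -0.06], [-0.005, 0.002, 0.0725, -0.004, -0.002, 0.008, -0.06], [-0.005, 0.002, 0.0725, -0.004, -0.002, 0.008, -0.06]]}}

```text
clock: 2.85
position: [0.6125, 0.2992, 0.092]
ee_rot: [0.73, 0.684, -0.003, 0.002]
ft_force: [-0.3, -1.0, -0.6]
grip_width: 0.471
grasp_force: 0.0
```

Request:
{"name": "jog_arm", "arguments": {"increments": [[0, 0, 0, 0, 0, 0, -1], [0, 0, 0, 0, 0, 0, -1], [0, 0, 0, 0, 0, 0, -1], [0, 0, 0, 0, 0, 0, -1], [0, 0, 0, 0, 0, 0, -1]], "grip_force": 40}}

```text
clock: 3.27
position: [0.615, 0.3022, 0.0991]
ee_rot: [0.73, 0.684, 0.002, 0.003]
ft_force: [-1.3, -1.9, 7.3]
grip_width: 0.126
grasp_force: 42.5
```

```bash
python3 - <<'E'
from plan import *
o=get_obs(); print(o['clock'],o['position'],o['grip_width'],o['grasp_force'],o['ft_force'], np.degrees((pq()[1].inv()*tool(-3.35)).as_rotvec()).round(2))
y=np.radians(15.7); Rr=Rot.from_euler('z',15.7,degrees=True); O=np.array([.5743,-.1272,0])
for s in(1,-1): print(s,Rr.inv().apply(tool(15.7,30*s).as_matrix()[:,2]).round(2))
E
```

```text
3.2667 [0.61501801 0.30220375 0.09913589] 0.12601560068791726 42.46384508907795 [-1.32587638 -1.90270015  7.25300858] [ 0.35  0.06 -0.39]
1 [-0.5   0.   -0.87]
-1 [ 0.5  -0.   -0.87]
```

```bash
cat >> plan.py <<'E'
Rr=Rot.from_euler('z',15.7,degrees=True); O=np.array([.5743,-.1272,0])
def rest(x,y,z): return O+Rr.apply(np.array([x,y,z])/1000)
E
python3 - <<'E'
from plan import *
R=tool(-3.35); c=np.array([.6139,.3024,.0975]); L=tool(15.7,-30)
h=np.array([-11.05,-5.2,113.1]); n=np.array([.866,0,.5]);u=np.array([-.5,0,.866])
plan([('lift',c+[0,0,.06],R,13),('lift2',c+[0,0,.15],R,30),('go',rest(*(h+35*n+35*u)),L,38),('near',rest(*(h+4*n+6*u)),L,15)],(c,R))
E
```

```text
lift rows 5 to [0.6139 0.3024 0.1575]
   [0.0, 0.0, -0.06] [0.0, 0.0, 0.0] x 5
lift2 rows 3 to [0.6139 0.3024 0.2475]
   [0.0, 0.0, -0.09] [0.0, 0.0, 0.0] x 3
go rows 12 to [ 0.5774 -0.1317  0.1609]
   [-0.1452, -0.0037, 0.0289] [-0.173, 0.029, -0.108] x 4
   [-0.1444, -0.0238, 0.0222] [-0.173, 0.029, -0.109] x 4
   [-0.1413, -0.0425, 0.0124] [-0.173, 0.029, -0.108] x 4
near rows 3 to [ 0.5655 -0.1351  0.1203]
   [-0.0, -0.031, 0.029] [0.0, 0.0, 0.0] x 3
```

Request:
{"name": "jog_arm", "arguments": {"increments": [[0, 0, -0.01, 0, 0, 0, -1], [0, 0, -0.022, 0, 0, 0, -1], [0, 0, -0.034, 0, 0, 0, -1], [0, 0, -0.047, 0, 0, 0, -1], [0, 0, -0.06, 0, 0, 0, -1]]}}

```text
clock: 3.68
position: [0.6142, 0.3022, 0.1592]
ee_rot: [0.73, 0.684, 0.001, 0.002]
ft_force: [1.1, 0.2, -0.3]
grip_width: 0.128
grasp_force: 41.4
```

Request:
{"name": "jog_arm", "arguments": {"increments": [[0, 0, -0.03, 0, 0, 0, -1], [0, 0, -0.06, 0, 0, 0, -1], [0, 0, -0.09, 0, 0, 0, -1]]}}

```text
clock: 3.93
position: [0.6135, 0.3022, 0.2497]
ee_rot: [0.73, 0.684, 0.001, 0.002]
ft_force: [0.4, 0.9, -1.0]
grip_width: 0.128
grasp_force: 41.3
```

Request:
{"name": "jog_arm", "arguments": {"increments": [[-0.036, -0.001, 0.007, -0.043, 0.007, -0.027, -1], [-0.0725, -0.002, 0.0145, -0.0865, 0.0145, -0.054, -1], [-0.109, -0.003, 0.022, -0.13, 0.022, -0.081, -1], [-0.145, -0.0035, 0.029, -0.173, 0.029, -0.108, -1]]}}

```text
clock: 4.27
position: [0.6006, 0.1564, 0.2193]
ee_rot: [0.688, 0.72, 0.071, 0.057]
ft_force: [1.4, -0.5, -0.3]
grip_width: 0.129
grasp_force: 41.4
```

Request:
{"name": "jog_arm", "arguments": {"increments": [[-0.036, -0.006, 0.0055, -0.043, 0.007, -0.027, -1], [-0.072, -0.012, 0.011, -0.0865, 0.0145, -0.054, -1], [-0.108, -0.018, 0.0165, -0.13, 0.022, -0.082, -1], [-0.1445, -0.024, 0.022, -0.173, 0.029, -0.109, -1]]}}

```text
clock: 4.6
position: [0.5875, 0.0114, 0.1912]
ee_rot: [0.639, 0.748, 0.139, 0.11]
ft_force: [0.6, 1.4, -1.4]
grip_width: 0.128
grasp_force: 41.4
```

Request:
{"name": "jog_arm", "arguments": {"increments": [[-0.036, -0.011, 0.003, -0.043, 0.007, -0.027, -1], [-0.0725, -0.021, 0.006, -0.0865, 0.0145, -0.054, -1], [-0.109, -0.032, 0.009, -0.13, 0.022, -0.081, -1], [-0.1415, -0.0425, 0.0125, -0.173, 0.029, -0.108, -1], [-0.1415, -0.0425, 0.0125, -0.173, 0.029, -0.108, -1]]}}

```text
clock: 5.02
position: [0.5724, -0.1406, 0.1603]
ee_rot: [0.587, 0.766, 0.205, 0.161]
ft_force: [-1.2, -1.0, -1.7]
grip_width: 0.13
grasp_force: 41.3
```

```bash
python3 - <<'E'
from plan import *
o=get_obs(); print(o['clock'],o['position'],o['grip_width'],o['grasp_force'],o['ft_force'], np.degrees((pq()[1].inv()*tool(15.7,-30)).as_rotvec()).round(2),o['joint_pos'].round(2))
s=snap('scene');t=snap('top')
W=np.zeros((480,800,3),np.uint8)
W[:,:400]=cv2.resize(s['color'][100:244,190:310],(400,480),interpolation=cv2.INTER_CUBIC);W[:400,400:]=cv2.resize(t['color'][170:270,280:380],(400,400),interpolation=cv2.INTER_CUBIC)
cv2.imwrite('pics/lean1.png',W[:,:,::-1])
E
```

```text
5.0167 [ 0.57243878 -0.1405959   0.16032306] 0.13043580669575816 41.3386532664299 [-1.19040777 -1.01430791 -1.67301939] [ 0.21  0.69 -0.48] [ 1.16  0.19 -0.91  2.02 -0.22  0.56  0.72]
```

View pics/lean1.png

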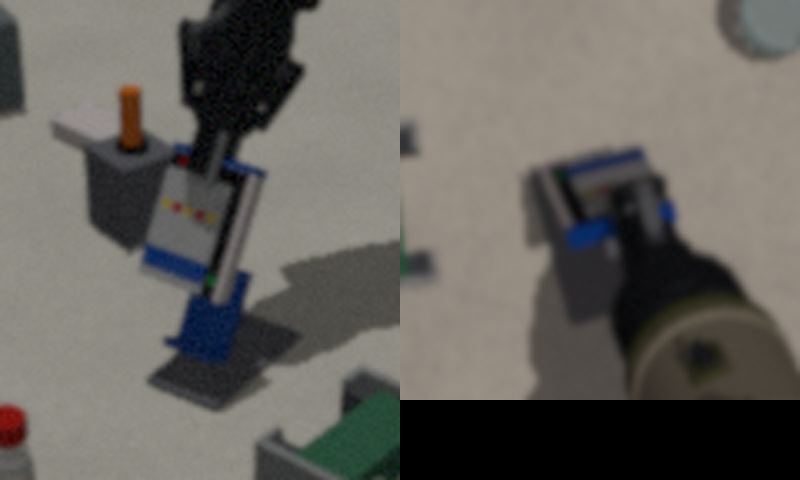

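Request:
{"name": "jog_arm", "arguments": {"increments": [[0, 0, 0, 0, 0, 0, -1], [0, 0, 0, 0, 0, 0, -1]]}}

```text
clock: 5.28
position: [0.5756, -0.13, 0.1624]
ee_rot: [0.584, 0.769, 0.206, 0.159]
ft_force: [-0.2, 0.2, -0.7]
grip_width: 0.126
grasp_force: 41.3
```

```bash
python3 - <<'E'
from m import *; from plan import *
o=get_obs(); print(o['clock'],o['position'],o['joint_velocities'].round(3), np.degrees((pq()[1].inv()*tool(15.7,-30)).as_rotvec()).round(2))
p,R=pq()
s=snap('scene')
# bottom blue band and green dot of the card -> on the foil plane from the TCP pose
n=R.as_matrix()[:,1]; u=-R.as_matrix()[:,2]; lat=np.cross(u,n)
h=cv2.cvtColor(s['color'],cv2.COLOR_RGB2HSV)
b=mask(s,(100,120,40),(125,255,255),(228,170,254,187))
q=px(b); sl=slopes(s,q); d=np.c_[sl,np.ones(len(sl))]@s['R']; o0=-s['R'].T@s['t']; p0=p+6e-3*n
X=o0+d*(((p0-o0)@n)/(d@n))[:,None]; L=np.c_[(X-p)@lat,(X-p)@u]*1000; print(len(q),L.min(0).round(1),L.max(0).round(1),rect(L/1000))
M=cloud(s); P=M[140:186,225:268].reshape(-1,3); P=P[~np.isnan(P[:,0])]; D=(P-p)@np.c_[n,lat,u]*1000
k=(D[:,2]<-45)&(D[:,2]>-85)&(abs(D[:,0])<20)&(abs(D[:,1])<45); print(k.sum(),np.percentile(D[k],[2,50,98],axis=0).round(1).tolist())
E
```

```text
5.2833 [ 0.5755603  -0.12998128  0.16241791] [-0.012  0.001  0.002  0.004 -0.    -0.003  0.006] [ 0.22  0.3  -0.07]
100 [-24.  -83.9] [ 23.7 -72. ] (array([ -0.1, -78.1]), array([11.6, 47.7]), np.float32(179.2))
507 [[-2.8, -25.6, -83.5], [5.1, 8.1, -63.8], [8.0, 39.6, -45.8]]
```

```bash
python3 - <<'E'
from plan import *
L=tool(15.7,-30)
h=np.array([-11.05,-5.2,113.1]); n=np.array([.866,0,.5]);u=np.array([-.5,0,.866])
plan([('near',rest(*(h+5*n+5*u)),L,10),('in',rest(*(h+0*n+0.5*u)),L,1.5)])
E
```

```text
near rows 5 to [ 0.5668 -0.1347  0.1199]
   [-0.0022, -0.0297, 0.0317] [0.004, 0.005, -0.001] x 5
in rows 5 to [ 0.5648 -0.1353  0.1135]
   [0.0, -0.005, 0.0045] [-0.0, 0.0, 0.0] x 5
```

Request:
{"name": "jog_arm", "arguments": {"increments": [[-0.0005, -0.006, 0.006, 0.004, 0.005, -0.001, -1], [-0.001, -0.012, 0.0125, 0.004, 0.005, -0.001, -1], [-0.0015, -0.018, 0.019, 0.004, 0.005, -0.001, -1], [-0.002, -0.024, 0.0255, 0.004, 0.005, -0.001, -1], [-0.002, -0.0297, 0.0315, 0.004, 0.005, -0.001, -1]]}}

```text
clock: 5.75
position: [0.5653, -0.1365, 0.1179]
ee_rot: [0.585, 0.769, 0.206, 0.156]
ft_force: [0.9, 0.2, -1.3]
grip_width: 0.129
grasp_force: 41.4
```

Request:
{"name": "jog_arm", "arguments": {"increments": [[0, -0.001, 0.001, 0, 0, 0, -1], [0, -0.002, 0.002, 0, 0, 0, -1], [0, -0.004, 0.0035, 0, 0, 0, -1], [0, -0.005, 0.0045, 0, 0, 0, -1], [0, -0.005, 0.0045, 0, 0, 0, -1]]}}

```text
clock: 6.17
position: [0.5652, -0.1371, 0.1141]
ee_rot: [0.584, 0.769, 0.207, 0.158]
ft_force: [6.1, 2.0, 0.3]
grip_width: 0.131
grasp_force: 40.9
```

Request:
{"name": "jog_arm", "arguments": {"increments": [[0, 0, 0, 0, 0, 0, -1], [0, 0, 0, 0, 0, 0, -1]]}}

```text
clock: 6.33
position: [0.5652, -0.1371, 0.1141]
ee_rot: [0.584, 0.769, 0.207, 0.158]
ft_force: [6.3, 1.7, -0.7]
grip_width: 0.128
grasp_force: 40.9
```

```bash
python3 - <<'E'
from plan import *
o=get_obs(); L=tool(15.7,-30); print(o['clock'],o['position'],o['ft_force'], np.degrees((pq()[1].inv()*L).as_rotvec()).round(2))
print((Rr.inv().apply(o['position']-O)*1000).round(1), pq()[1].inv().apply(o['ft_force']).round(2))
s=snap('scene'); cv2.imwrite('pics/lean2.png',cv2.resize(s['color'][120:240,200:320],(600,600),interpolation=cv2.INTER_CUBIC)[:,:,::-1])
E
```

```text
6.3333 [ 0.56520114 -0.1371087   0.11409367] [ 6.34973885  1.65416762 -0.72654911] [ 0.11  0.13 -0.12]
[-11.4  -7.1 114.1] [-0.11  5.31  3.92]
```

View pics/lean2.png

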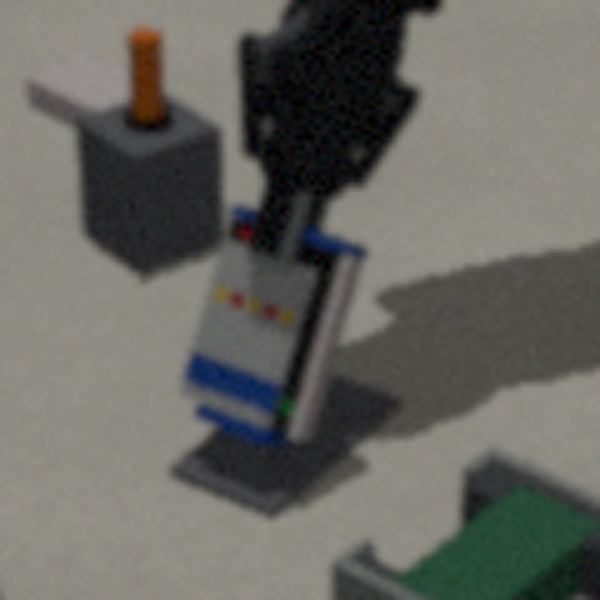

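Request:
{"name": "jog_arm", "arguments": {"increments": [[0, 0.0008, 0.001, 0, 0, 0, -1], [0, 0.0008, 0.001, 0, 0, 0, -1], [0, 0.0008, 0.001, 0, 0, 0, -0.6], [0, 0.0008, 0.001, 0, 0, 0, -0.3], [0, 0.0008, 0.001, 0, 0, 0, -0.2]]}}

```text
clock: 6.8
position: [0.5646, -0.137, 0.1121]
ee_rot: [0.585, 0.769, 0.206, 0.156]
ft_force: [1.3, -0.4, -0.5]
grip_width: 0.401
grasp_force: 0.0
```

Request:
{"name": "jog_arm", "arguments": {"increments": [[0, 0, 0, 0, 0, 0, -0.2], [0, 0, 0, 0, 0, 0, -0.2], [0, 0, -0.012, 0, 0, 0, -0.2], [0, 0, -0.03, 0, 0, 0, -0.2], [0, 0, -0.05, 0, 0, 0, -0.2]]}}

```text
clock: 7.22
position: [0.5404, -0.1429, 0.1555]
ee_rot: [0.584, 0.769, 0.206, 0.155]
ft_force: [-0.2, -1.3, 0.3]
grip_width: 0.404
grasp_force: 0.0
```

Request:
{"name": "jog_arm", "arguments": {"increments": [[0, 0, -0.03, 0, 0, 0, 0.2], [0, 0, -0.06, 0, 0, 0, 0.5], [0, 0, -0.06, 0, 0, 0, 1], [0, 0, -0.06, 0, 0, 0, 1], [0, 0, -0.06, 0, 0, 0, 1]]}}

```text
clock: 7.63
position: [0.5118, -0.1519, 0.2073]
ee_rot: [0.585, 0.769, 0.205, 0.156]
ft_force: [1.0, 0.8, -1.2]
grip_width: 1.001
grasp_force: 0.0
```

```bash
python3 - <<'E'
from m import *; from plan import *
o=get_obs(); print(o['clock'],o['position'],o['ft_force'],o['grip_width'])
s=snap('scene'); cv2.imwrite('pics/lean3.png',cv2.resize(s['color'][120:240,200:320],(600,600),interpolation=cv2.INTER_CUBIC)[:,:,::-1])
n=Rr.apply([.866,0,.5]);u=Rr.apply([-.5,0,.866]);lat=Rr.apply([0,1,0]); H=rest(35.2,0,33)
M=cloud(s); P=M[140:215,225:285].reshape(-1,3); P=P[~np.isnan(P[:,0])]; D=(P-H)@np.c_[n,lat,u]*1000
k=(D[:,2]<95)&(D[:,2]>3)&(abs(D[:,0])<12)&(abs(D[:,1])<45); print(k.sum(),np.percentile(D[k],[1,50,99],axis=0).round(1).tolist())
A=np.c_[D[k][:,1:],np.ones(k.sum())]; f=abs(D[k][:,0]-np.median(D[k][:,0]))<3; print(np.linalg.lstsq(A[f],D[k][f,0],rcond=None)[0])
E
```

```text
7.6333 [ 0.51182633 -0.15186933  0.20731306] [ 1.02275948  0.77171223 -1.2358016 ] 1.0007452955682845
1116 [[-5.2, -33.5, 3.5], [5.4, 2.9, 47.6], [9.4, 32.7, 91.1]]
[-1.00551069e-02 -5.69764620e-03  5.71468098e+00]
```

View pics/lean3.png

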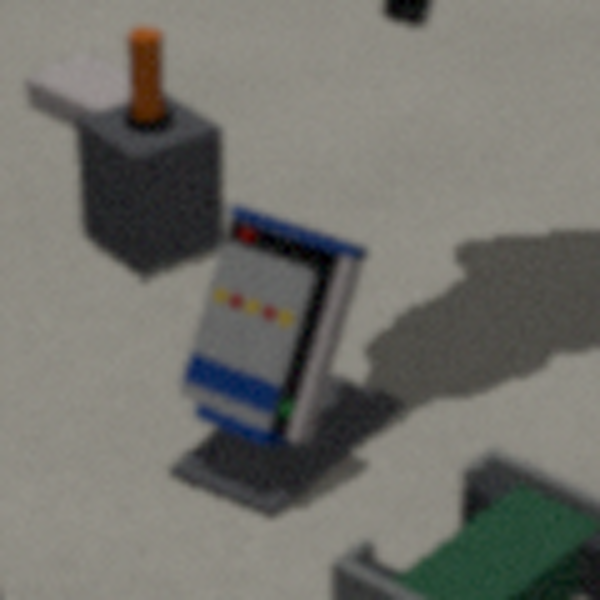

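```bash
python3 - <<'E'
from plan import *
for s in(30,-30): print(s,Rr.inv().apply(tool(-74.3,s,'y').as_matrix()[:,2]).round(2))
S=tool(-74.3,30,'y') if Rr.inv().apply(tool(-74.3,30,'y').as_matrix()[:,2])[0]<0 else tool(-74.3,-30,'y')
tz=Rr.inv().apply(S.as_matrix()[:,2]); g=np.array([12.7,-.4,72])-(6-4)*tz; print(g)
plan([('via',rest(60,0,270),S,38),('appr',rest(*(g-80*tz)),S,30)])
E
```

```text
30 [ 0.5   0.   -0.87]
-30 [-0.5  -0.   -0.87]
[13.7        -0.4        73.73205081]
via rows 15 to [ 0.6321 -0.111   0.27  ]
   [0.0023, 0.0471, 0.0028] [0.271, -0.272, 0.47] x 5
   [0.0219, 0.0398, -0.0126] [0.271, -0.272, 0.47] x 5
   [0.031, 0.0212, -0.0287] [0.271, -0.271, 0.47] x 5
appr rows 5 to [ 0.6261 -0.1131  0.143 ]
   [0.0579, 0.0004, 0.1131] [0.0, -0.001, -0.0] x 5
```

Request:
{"name": "jog_arm", "arguments": {"increments": [[0, 0.0095, -0.02, 0.054, -0.054, 0.094, 1], [0, 0.019, -0.03, 0.108, -0.109, 0.188, 1], [0.001, 0.028, -0.03, 0.163, -0.163, 0.282, 1], [0.002, 0.038, -0.03, 0.217, -0.218, 0.376, 1], [0.002, 0.047, -0.03, 0.271, -0.272, 0.47, 1]]}}

```text
clock: 8.1
position: [0.5299, -0.1418, 0.2512]
ee_rot: [0.731, 0.663, 0.097, 0.129]
ft_force: [-0.1, -1.0, -1.0]
grip_width: 0.999
grasp_force: 0.0
```

Request:
{"name": "jog_arm", "arguments": {"increments": [[0.004, 0.008, -0.002, 0.054, -0.054, 0.094, 1], [0.009, 0.016, -0.005, 0.108, -0.109, 0.188, 1], [0.013, 0.024, -0.007, 0.163, -0.163, 0.282, 1], [0.0175, 0.032, -0.01, 0.217, -0.218, 0.376, 1], [0.022, 0.04, -0.0125, 0.271, -0.272, 0.47, 1]]}}

```text
clock: 8.52
position: [0.566, -0.1232, 0.2731]
ee_rot: [0.858, 0.502, -0.034, 0.098]
ft_force: [-0.4, -0.9, 0.8]
grip_width: 1.0
grasp_force: 0.0
```

Request:
{"name": "jog_arm", "arguments": {"increments": [[0.006, 0.004, -0.003, 0.054, -0.054, 0.094, 1], [0.012, 0.008, -0.005, 0.108, -0.109, 0.188, 1], [0.018, 0.013, -0.008, 0.163, -0.163, 0.282, 1], [0.025, 0.017, -0.01, 0.217, -0.217, 0.376, 1], [0.031, 0.021, -0.012, 0.271, -0.271, 0.47, 1]]}}

```text
clock: 8.93
position: [0.5991, -0.1023, 0.2822]
ee_rot: [0.943, 0.265, -0.193, 0.054]
ft_force: [0.4, -0.8, -0.0]
grip_width: 1.0
grasp_force: 0.0
```

Request:
{"name": "jog_arm", "arguments": {"increments": [[0, 0, 0, 0, 0, 0, 1], [0, 0, 0, 0, 0, 0, 1], [0, 0, 0, 0, 0, 0, 1]]}}

```text
clock: 9.18
position: [0.5984, -0.1036, 0.2834]
ee_rot: [0.943, 0.267, -0.19, 0.054]
ft_force: [-0.8, 0.3, 1.0]
grip_width: 1.002
grasp_force: 0.0
```

```bash
python3 - <<'E'
from plan import *
S=tool(-74.3,-30,'y'); tz=Rr.inv().apply(S.as_matrix()[:,2]); g=np.array([13.7,-.4,73.7])
o=get_obs(); print(o['clock'],o['position'],o['joint_pos'].round(2), np.degrees((pq()[1].inv()*S).as_rotvec()).round(2))
plan([('appr',rest(*(g-80*tz)),S,30)])
E
```

```text
9.1833 [ 0.59839882 -0.10364778  0.28341659] [ 0.51  0.65 -0.88  1.18  0.6   1.9  -1.28] [ 7.13 -7.21 14.27]
appr rows 5 to [ 0.6261 -0.1131  0.143 ]
   [0.0715, 0.0224, 0.1223] [0.124, -0.126, 0.249] x 5
```

```bash
python3 - <<'E'
from plan import *
S=tool(-74.3,-20,'y'); tz=Rr.inv().apply(S.as_matrix()[:,2]); g=np.array([12.7,-.4,72])-2*tz;print(tz,g)
print(np.degrees((pq()[1].inv()*S).as_rotvec()).round(2))
plan([('appr',rest(*(g-85*tz)),S,30)])
E
```

```text
[-3.42020143e-01 -1.08169583e-17 -9.39692621e-01] [13.38404029 -0.4        73.87938524]
[ 5.86  2.73 14.83]
appr rows 5 to [ 0.6153 -0.1161  0.1538]
   [0.0574, 0.0193, 0.1166] [0.102, 0.048, 0.259] x 5
```

Request:
{"name": "jog_arm", "arguments": {"increments": [[0.0115, 0.004, 0.023, 0.034, 0.016, 0.086, 1], [0.023, 0.008, 0.046, 0.068, 0.032, 0.172, 1], [0.0345, 0.012, 0.07, 0.102, 0.048, 0.259, 1], [0.046, 0.0155, 0.093, 0.102, 0.048, 0.259, 1], [0.0575, 0.0195, 0.1165, 0.102, 0.048, 0.259, 1]]}}

```text
clock: 9.6
position: [0.615, -0.1186, 0.1548]
ee_rot: [0.976, 0.132, -0.17, 0.025]
ft_force: [0.1, -1.1, -0.5]
grip_width: 0.996
grasp_force: 0.0
```

Request:
{"name": "jog_arm", "arguments": {"increments": [[0, 0, 0, 0, 0, 0, 1], [0, 0, 0, 0, 0, 0, 1], [0, 0, 0, 0, 0, 0, 1]]}}

```text
clock: 9.85
position: [0.6155, -0.1168, 0.1572]
ee_rot: [0.976, 0.133, -0.171, 0.024]
ft_force: [0.5, 0.3, 1.3]
grip_width: 0.999
grasp_force: 0.0
```

```bash
python3 - <<'E'
from plan import *
S=tool(-74.3,-20,'y'); tz=Rr.inv().apply(S.as_matrix()[:,2]); g=np.array([12.7,-.4,72])-2*tz
o=get_obs(); print(o['clock'],o['position'],o['joint_pos'].round(2), np.degrees((pq()[1].inv()*S).as_rotvec()).round(2))
plan([('in',rest(*g),S,17)])
E
```

```text
9.85 [ 0.61552854 -0.1168204   0.15721998] [ 0.55  0.77 -0.81  1.26  0.56  1.68 -1.54] [ 0.05 -0.17 -0.19]
in rows 6 to [ 0.5873 -0.124   0.0739]
   [0.0004, -0.0004, 0.0441] [0.0, -0.001, -0.002] x 3
   [0.0005, -0.0005, 0.0442] [0.001, -0.002, -0.001] x 3
```

Request:
{"name": "jog_arm", "arguments": {"increments": [[0, 0, 0.018, 0, 0, 0, 1], [0, 0, 0.036, 0, 0, 0, 1], [0.0005, -0.0005, 0.054, 0, -0.001, -0.002, 1], [0.001, -0.001, 0.071, 0, -0.002, -0.003, 1], [0.001, -0.001, 0.088, 0, -0.002, -0.003, 1]]}}

```text
clock: 10.27
position: [0.5878, -0.1236, 0.0739]
ee_rot: [0.976, 0.135, -0.171, 0.025]
ft_force: [0.1, -1.1, 0.1]
grip_width: 1.0
grasp_force: 0.0
```

Request:
{"name": "jog_arm", "arguments": {"increments": [[0, 0, 0, 0, 0, 0, 1], [0, 0, 0, 0, 0, 0, 1], [0, 0, 0, 0, 0, 0, 0.85], [0, 0, 0, 0, 0, 0, 0.7], [0, 0, 0, 0, 0, 0, 0.6]], "grip_force": 30}}

```text
clock: 10.68
position: [0.588, -0.1238, 0.0735]
ee_rot: [0.976, 0.134, -0.172, 0.024]
ft_force: [0.8, -1.3, 0.2]
grip_width: 0.802
grasp_force: 0.3
```

Request:
{"name": "jog_arm", "arguments": {"increments": [[0, 0, 0, 0, 0, 0, 0.5], [0, 0, 0, 0, 0, 0, 0.4], [0, 0, 0, 0, 0, 0, 0], [0, 0, 0, 0, 0, 0, -1], [0, 0, 0, 0, 0, 0, -1]]}}

```text
clock: 11.1
position: [0.588, -0.1239, 0.0735]
ee_rot: [0.976, 0.134, -0.172, 0.024]
ft_force: [1.2, 0.3, 6.9]
grip_width: 0.767
grasp_force: 33.8
```

```bash
python3 - <<'E'
from m import *; from plan import *
S=tool(-74.3,-20,'y')
o=get_obs(); print(o['clock'],o['position'],o['ft_force'],o['grip_width'],o['grasp_force'],(Rr.inv().apply(o['position']-O)*1000).round(1), np.degrees((pq()[1].inv()*S).as_rotvec()).round(2))
s=snap('scene'); cv2.imwrite('pics/side.png',cv2.resize(s['color'][120:240,200:320],(600,600),interpolation=cv2.INTER_CUBIC)[:,:,::-1])
E
```

```text
11.1 [ 0.58799124 -0.12390883  0.07350799] [1.21557693 0.34820789 6.93318491] 0.7667013285620108 33.828715682029724 [14.1 -0.5 73.5] [ 0.07 -0.03 -0.07]
```

View pics/side.png

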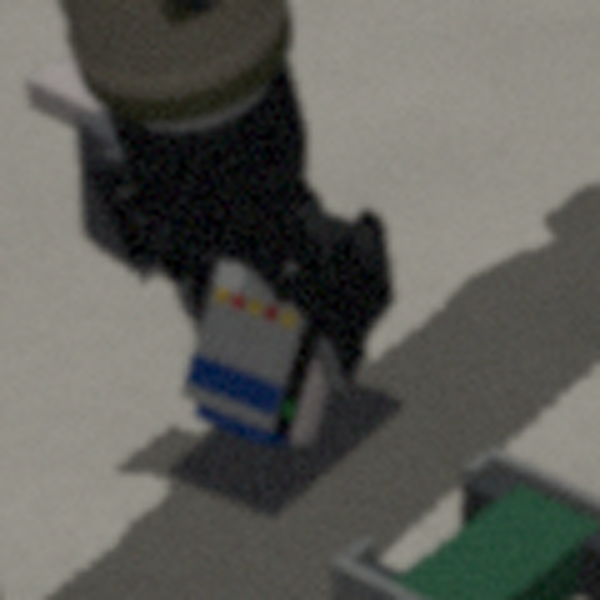

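```bash
cat >> plan.py <<'E'
n_,u_,l_=Rr.apply([.866,0,.5]),Rr.apply([-.5,0,.866]),Rr.apply([0,1,0])
# card in tool at the grip on the rest
Rt=Rot.from_quat([0.976,0.134,-0.172,0.024])
E
python3 - <<'E'
from plan import *
import json
p,R=pq(); C=Rot.from_matrix(np.c_[n_,l_,u_]); mid=rest(12.7,-.5,72)
ct=R.inv()*C; mt=R.inv().apply(mid-p); print(mt*1000)
yn=8.6; Rn=Rot.from_euler('z',yn,degrees=True); Ct=Rot.from_matrix(Rn.as_matrix()@np.array([[0,0,-1],[0,1,0],[1,0,0.]]))
S=Ct*ct.inv(); N=np.array([.590,.0245,.036])
json.dump([S.as_quat().tolist(),mt.tolist(),ct.as_quat().tolist()],open('g.json','w'))
T=lambda z: N+[0,0,z]-S.apply(mt)
print(S.as_matrix()[:,2].round(2))
plan([('off',p+.012*n_+.012*u_,R,6),('up',p+.012*n_+[0,0,.11],R,25),('over',T(.09),S,30),('low',T(.015),S,20)])
E
```

```text
[-0.78261025 -0.00343485  1.88667467]
[ 0.64  0.1  -0.77]
off rows 3 to [ 0.5922 -0.1227  0.0899]
   [-0.0015, 0.0, -0.0169] [0.0, 0.0, 0.0] x 3
up rows 4 to [ 0.598  -0.1211  0.1895]
   [-0.0283, 0.0002, -0.0957] [0.0, 0.0, 0.0] x 4
over rows 9 to [0.5894 0.0244 0.1279]
   [0.025, -0.0713, 0.0236] [-0.011, 0.523, 0.064] x 5
   [0.0057, -0.0725, 0.0309] [-0.011, 0.523, 0.065] x 5
low rows 4 to [0.5894 0.0244 0.0529]
   [-0.0482, -0.0001, 0.0575] [0.0, -0.0, 0.0] x 4
```

Request:
{"name": "jog_arm", "arguments": {"increments": [[0, 0, -0.003, 0, 0, 0, -1], [-0.0005, 0, -0.008, 0, 0, 0, -1], [-0.001, 0, -0.0125, 0, 0, 0, -1], [-0.0015, 0, -0.017, 0, 0, 0, -1], [-0.0015, 0, -0.017, 0, 0, 0, -1]], "grip_force": 45}}

```text
clock: 11.57
position: [0.592, -0.1225, 0.0897]
ee_rot: [0.976, 0.134, -0.172, 0.024]
ft_force: [0.1, 0.3, -1.0]
grip_width: 0.764
grasp_force: 50.1
```

Request:
{"name": "jog_arm", "arguments": {"increments": [[-0.007, 0, -0.024, 0, 0, 0, -1], [-0.014, 0, -0.048, 0, 0, 0, -1], [-0.021, 0, -0.072, 0, 0, 0, -1], [-0.0285, 0, -0.0955, 0, 0, 0, -1]]}}

```text
clock: 11.9
position: [0.597, -0.1209, 0.1892]
ee_rot: [0.975, 0.134, -0.173, 0.024]
ft_force: [-0.0, -0.3, -0.4]
grip_width: 0.761
grasp_force: 50.4
```

Request:
{"name": "jog_arm", "arguments": {"increments": [[0.005, -0.014, 0.005, -0.002, 0.105, 0.013, -1], [0.01, -0.0285, 0.0095, -0.004, 0.209, 0.026, -1], [0.015, -0.043, 0.014, -0.007, 0.314, 0.038, -1], [0.02, -0.057, 0.019, -0.009, 0.418, 0.051, -1], [0.025, -0.0715, 0.0235, -0.011, 0.523, 0.064, -1]]}}

```text
clock: 12.32
position: [0.5926, -0.0475, 0.1575]
ee_rot: [0.99, 0.105, 0.09, -0.001]
ft_force: [0.7, -0.1, -1.1]
grip_width: 0.763
grasp_force: 50.5
```

Request:
{"name": "jog_arm", "arguments": {"increments": [[0.001, -0.0145, 0.006, -0.002, 0.105, 0.013, -1], [0.0025, -0.029, 0.012, -0.004, 0.209, 0.026, -1], [0.0035, -0.0435, 0.0185, -0.007, 0.314, 0.039, -1], [0.0045, -0.058, 0.0245, -0.009, 0.418, 0.052, -1], [0.0055, -0.0725, 0.031, -0.011, 0.523, 0.065, -1]]}}

```text
clock: 12.73
position: [0.5874, 0.0203, 0.1267]
ee_rot: [0.94, 0.069, 0.335, -0.023]
ft_force: [2.3, -1.6, -2.5]
grip_width: 0.768
grasp_force: 50.5
```

Request:
{"name": "jog_arm", "arguments": {"increments": [[0, 0, 0, 0, 0, 0, -1], [0, 0, 0, 0, 0, 0, -1], [0, 0, 0, 0, 0, 0, -1], [0, 0, 0, 0, 0, 0, -1]]}}

```text
clock: 13.07
position: [0.59, 0.0209, 0.128]
ee_rot: [0.94, 0.07, 0.333, -0.023]
ft_force: [0.3, 0.5, -0.7]
grip_width: 0.763
grasp_force: 50.4
```

```bash
python3 - <<'E'
from m import *; from plan import *
import json
q,mt,ct=json.load(open('g.json')); S=Rot.from_quat(q); N=np.array([.590,.0245,.036]); T=lambda z: N+[0,0,z]-S.apply(mt)
p,R=pq(); o=get_obs(); print(o['clock'],p,o['ft_force'],o['grip_width'],o['grasp_force'],o['joint_pos'].round(2),np.degrees((R.inv()*S).as_rotvec()).round(2))
s=snap('scene'); t=snap('top')
W=np.zeros((400,800,3),np.uint8); W[:,:400]=cv2.resize(s['color'][150:270,240:360],(400,400),interpolation=cv2.INTER_CUBIC); W[:,400:]=cv2.resize(t['color'][170:270,220:320],(400,400),interpolation=cv2.INTER_CUBIC)
cv2.imwrite('pics/over.png',W[:,:,::-1])
plan([('low',T(.012),S,20),('down',T(.001),S,2)])
E
```

```text
13.0667 [0.58999272 0.02093356 0.12804484] [ 0.25944481  0.50934096 -0.74017386] 0.7634894004579328 50.43268159031868 [ 0.84  0.16 -0.96  2.21  0.47  0.18 -1.92] [0.23 1.06 0.1 ]
low rows 4 to [0.5894 0.0244 0.0499]
   [-0.0489, -0.004, 0.0606] [0.004, 0.018, 0.001] x 4
down rows 6 to [0.5894 0.0244 0.0389]
   [-0.0035, -0.0, 0.0042] [-0.0, 0.0, -0.0] x 3
   [-0.0035, -0.0, 0.0042] [-0.0, 0.0, -0.0] x 3
```

View pics/over.png

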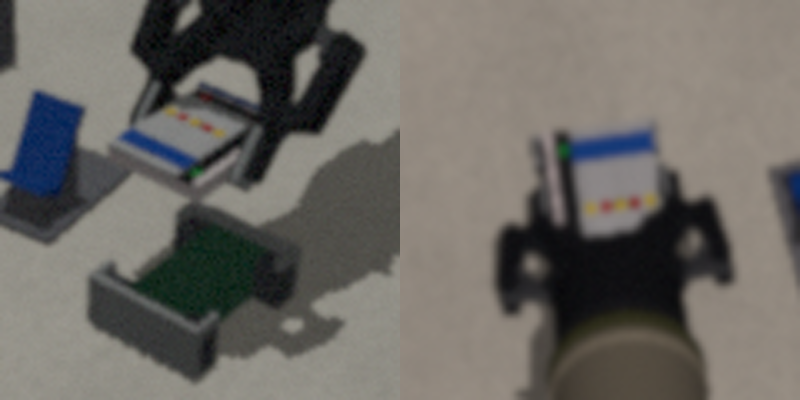

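Request:
{"name": "jog_arm", "arguments": {"increments": [[-0.012, -0.002, 0.015, 0.004, 0.018, 0, -1], [-0.0245, -0.003, 0.0305, 0.004, 0.018, 0, -1], [-0.037, -0.004, 0.045, 0.004, 0.018, 0, -1], [-0.044, -0.004, 0.0545, 0.004, 0.018, 0, -1], [-0.044, -0.004, 0.0545, 0.004, 0.018, 0, -1]]}}

```text
clock: 13.58
position: [0.5908, 0.0217, 0.069]
ee_rot: [0.941, 0.079, 0.327, -0.025]
ft_force: [-0.5, 0.5, -1.5]
grip_width: 0.767
grasp_force: 50.4
```

Request:
{"name": "jog_arm", "arguments": {"increments": [[0, 0, 0, 0, 0, 0, -1], [0, 0, 0, 0, 0, 0, -1], [0, 0, 0, 0, 0, 0, -1]]}}

```text
clock: 13.83
position: [0.5919, 0.0219, 0.0726]
ee_rot: [0.941, 0.07, 0.33, -0.028]
ft_force: [-0.0, -0.4, -0.9]
grip_width: 0.765
grasp_force: 50.4
```

```bash
cat > look.py <<'E'
from m import *; from plan import *
import json
q,mt,ct=json.load(open('g.json')); S=Rot.from_quat(q); N=np.array([.590,.0245,.036]); T=lambda z: N+[0,0,z]-S.apply(mt)
p,R=pq(); o=get_obs(); print(o['clock'],p,o['ft_force'].round(1),o['grip_width'],o['joint_pos'].round(2),np.degrees((R.inv()*S).as_rotvec()).round(2))
cm=p+R.apply(mt); print('card mid',cm,'axes',(R*Rot.from_quat(ct)).as_matrix().round(3).tolist())
s=snap('scene'); t=snap('top')
for nm,c,w in(('scene',s,(250,180,340,260)),('top',t,(235,185,305,260))):
    h=cv2.cvtColor(c['color'],cv2.COLOR_RGB2HSV)
    b=mask(c,(100,100,40),(125,255,255),w); X=onplane(c,px(b),cm[2]+.006); print(nm,'band',rect(X))
    g=mask(c,(50,90,60),(85,255,255),w); X=onplane(c,px(g),cm[2]+.004) ; print(nm,'green',g.sum(),(X.mean(0)*1000).round(1), 'expected', ((cm+(R*Rot.from_quat(ct)).apply([-.0025,.0225,-.033]))*1000).round(1))
E
python3 - <<'E'
from look import *
plan([('low',T(.012),S,20),('down',T(.001),S,2)])
E
```

```text
13.8333 [0.59191113 0.02194289 0.07262575] [-0.  -0.4 -0.9] 0.7651133649549252 [ 0.45  0.23 -0.56  2.24  1.14  0.07 -2.6 ] [-0.39  1.38 -0.11]
card mid [0.59246957 0.0220441  0.07066362] axes [[0.025, -0.152, -0.988], [-0.003, 0.988, -0.152], [1.0, 0.007, 0.024]]
scene band (array([608.1, -87.2]), array([111.3,  31.4]), np.float32(51.1))
scene green 8 [621.1  47.8  74.7] expected [621.6  49.3  67.5]
top band (array([623.7,  19.2]), array([11.3, 49.6]), np.float32(98.5))
top green 4 [619.6  47.9  74.7] expected [621.6  49.3  67.5]
low rows 2 to [0.5894 0.0244 0.0499]
   [-0.0156, -0.003, 0.0165] [-0.006, 0.024, -0.0] x 2
down rows 6 to [0.5894 0.0244 0.0389]
   [-0.0035, 0.0, 0.0042] [-0.0, 0.0, -0.0] x 3
   [-0.0036, 0.0, 0.0042] [-0.0, 0.0, -0.0] x 3
```

```bash
python3 - <<'E'
from plan import *
p,R=pq(); G=tool(-74.3,-20,'y'); p1=np.array([.59,.021,.150]); g=rest(14.1,-.5,73.5)
q6=tool(-81.4,20,'y')
M=tool(-80,5,'y')
plan([('up',p1,tool(-81.4,38,'y'),25),('A',[.593,-.048,.17],M,38),('B',g+.012*n_+[0,0,.11],G,38)])
E
```

```text
up rows 4 to [0.59  0.021 0.15 ]
   [0.047, -0.0, -0.0616] [-0.005, -0.011, -0.001] x 4
A rows 5 to [ 0.593 -0.048  0.17 ]
   [0.0065, 0.0686, -0.0203] [0.009, -0.576, -0.023] x 5
B rows 4 to [ 0.598  -0.1211  0.1895]
   [-0.006, 0.0728, -0.0202] [-0.013, -0.436, -0.099] x 4
```

Request:
{"name": "jog_arm", "arguments": {"increments": [[0.012, 0, -0.0155, 0, 0, 0, -1], [0.0235, 0, -0.031, 0, 0, 0, -1], [0.035, 0, -0.046, 0, 0, 0, -1], [0.047, 0, -0.0615, 0, 0, 0, -1], [0.047, 0, -0.0615, 0, 0, 0, -1]]}}

```text
clock: 14.35
position: [0.5908, 0.0195, 0.14]
ee_rot: [0.941, 0.069, 0.33, -0.026]
ft_force: [0.3, -0.9, -1.1]
grip_width: 0.764
grasp_force: 50.4
```

Request:
{"name": "jog_arm", "arguments": {"increments": [[0.0015, 0.0135, -0.004, 0.002, -0.115, -0.005, -1], [0.0025, 0.0275, -0.008, 0.004, -0.23, -0.009, -1], [0.004, 0.041, -0.012, 0.005, -0.345, -0.014, -1], [0.005, 0.055, -0.016, 0.007, -0.46, -0.018, -1], [0.0065, 0.0685, -0.0205, 0.009, -0.576, -0.023, -1]]}}

```text
clock: 14.77
position: [0.5931, -0.0512, 0.1603]
ee_rot: [0.995, 0.085, 0.046, -0.006]
ft_force: [1.1, -0.4, -0.3]
grip_width: 0.764
grasp_force: 50.4
```

Request:
{"name": "jog_arm", "arguments": {"increments": [[-0.0015, 0.018, -0.005, -0.003, -0.109, -0.025, -1], [-0.003, 0.0365, -0.01, -0.006, -0.218, -0.05, -1], [-0.0045, 0.0545, -0.015, -0.01, -0.327, -0.075, -1], [-0.006, 0.073, -0.02, -0.013, -0.436, -0.099, -1], [-0.006, 0.073, -0.02, -0.013, -0.436, -0.099, -1]]}}

```text
clock: 15.18
position: [0.5989, -0.1252, 0.1773]
ee_rot: [0.976, 0.133, -0.17, 0.021]
ft_force: [1.2, -0.7, -1.7]
grip_width: 0.762
grasp_force: 50.5
```

Request:
{"name": "jog_arm", "arguments": {"increments": [[0, 0, 0, 0, 0, 0, -1], [0, 0, 0, 0, 0, 0, -1], [0, 0, 0, 0, 0, 0, -1]]}}

```text
clock: 15.43
position: [0.598, -0.1219, 0.1787]
ee_rot: [0.977, 0.134, -0.165, 0.022]
ft_force: [0.1, 0.4, -1.4]
grip_width: 0.766
grasp_force: 50.5
```

```bash
python3 - <<'E'
from plan import *
o=get_obs(); p,R=pq(); G=tool(-74.3,-20,'y');g=rest(14.1,-.5,73.5); print(o['clock'],p,o['joint_pos'].round(2),np.degrees((R.inv()*G).as_rotvec()).round(2),o['grip_width'])
plan([('off',g+.012*n_+.012*u_,G,20),('in',g+.001*n_+.001*u_,G,3.5)])
E
```

```text
15.4333 [ 0.59798211 -0.12194795  0.17865155] [ 0.66  0.77 -0.97  1.29  0.62  1.73 -1.58] [-0.08 -0.79 -0.01] 0.7660310802129016
off rows 5 to [ 0.5922 -0.1227  0.0899]
   [0.0238, -0.0007, 0.0857] [-0.001, -0.014, -0.0] x 5
in rows 5 to [ 0.5884 -0.1238  0.0749]
   [0.0014, -0.0, 0.0155] [-0.0, 0.0, -0.0] x 5
```

Request:
{"name": "jog_arm", "arguments": {"increments": [[0.005, 0, 0.018, 0, -0.014, 0, -1], [0.0095, 0, 0.036, 0, -0.014, 0, -1], [0.0145, -0.0005, 0.053, 0, -0.014, 0, -1], [0.019, -0.0005, 0.07, 0, -0.014, 0, -1], [0.024, -0.0005, 0.0855, 0, -0.014, 0, -1]]}}

```text
clock: 15.85
position: [0.5919, -0.1236, 0.0882]
ee_rot: [0.975, 0.134, -0.173, 0.023]
ft_force: [0.0, -0.2, 0.0]
grip_width: 0.762
grasp_force: 50.5
```

Request:
{"name": "jog_arm", "arguments": {"increments": [[0, 0, 0, 0, 0, 0, -1], [0, 0, 0, 0, 0, 0, -1], [0.0005, 0, 0.004, 0, 0, 0, -1], [0.001, 0, 0.008, 0, 0, 0, -1], [0.001, 0, 0.012, 0, 0, 0, -1]]}}

```text
clock: 16.27
position: [0.59, -0.1242, 0.0782]
ee_rot: [0.976, 0.134, -0.173, 0.024]
ft_force: [-0.1, -0.2, -0.3]
grip_width: 0.764
grasp_force: 50.4
```

Request:
{"name": "jog_arm", "arguments": {"increments": [[0, 0, 0.002, 0, 0, 0, -1], [0.0005, 0, 0.0035, 0, 0, 0, -1], [0.0005, 0, 0.0035, 0, 0, 0, -1], [0.0005, 0, 0.0035, 0, 0, 0, -1]]}}

```text
clock: 16.6
position: [0.589, -0.1245, 0.0743]
ee_rot: [0.975, 0.134, -0.173, 0.023]
ft_force: [0.1, -0.2, 0.1]
grip_width: 0.769
grasp_force: 50.6
```

```bash
python3 - <<'E'
from plan import *
o=get_obs(); p,R=pq(); G=tool(-74.3,-20,'y');g=rest(14.1,-.5,73.5); print(o['clock'],p,o['joint_pos'].round(2),np.degrees((R.inv()*G).as_rotvec()).round(2),o['ft_force'].round(1))
e=(p-g)*1000; print('n,l,u err',(e@np.c_[n_,l_,u_]).round(1))
q=tool(-74.3,-36,'y'); gm=rest(12.7,-.5,72)-.002*q.as_matrix()[:,2]
plan([('pitch',gm,q,20)])
E
```

```text
16.6 [ 0.58900345 -0.12447811  0.07434507] [ 0.66  0.86 -0.93  1.39  0.68  1.58 -1.62] [-0.05  0.12 -0.02] [ 0.1 -0.2  0.1]
n,l,u err [ 1.1 -0.9  0.3]
pitch rows 3 to [ 0.5878 -0.1239  0.0736]
   [-0.0007, -0.0009, 0.001] [-0.001, -0.277, -0.0] x 3
```

Request:
{"name": "jog_arm", "arguments": {"increments": [[-0.0005, 0.0, 0.001, 0, 0, 0, -1], [-0.0005, 0.0, 0.001, 0, 0, 0, -1], [-0.0005, 0, 0.001, 0, 0, 0, 0.7], [-0.0005, 0, 0.001, 0, 0, 0, 1], [-0.0005, 0, 0.001, 0, 0, 0, 1]]}}

```text
clock: 17.02
position: [0.5882, -0.1247, 0.0736]
ee_rot: [0.975, 0.134, -0.173, 0.024]
ft_force: [-0.3, -0.1, -0.5]
grip_width: 1.002
grasp_force: 0.0
```

Request:
{"name": "jog_arm", "arguments": {"increments": [[0, -0.001, 0, 0, 0, 0, 1], [0, -0.001, 0, 0, -0.07, 0, 1], [0, -0.001, 0, 0, -0.14, 0, 1], [0, -0.001, 0, 0, -0.21, 0, 1], [0, -0.001, 0, 0, -0.278, 0, 1]]}}

```text
clock: 17.43
position: [0.588, -0.1236, 0.0738]
ee_rot: [0.942, 0.13, -0.308, 0.042]
ft_force: [0.5, 0.4, -0.6]
grip_width: 1.0
grasp_force: 0.0
```

Request:
{"name": "jog_arm", "arguments": {"increments": [[0, 0, 0, 0, 0, 0, 1], [0, 0, 0, 0, 0, 0, 1], [0, 0, 0, 0, 0, 0, 1]]}}

```text
clock: 17.68
position: [0.588, -0.1238, 0.0736]
ee_rot: [0.942, 0.13, -0.306, 0.042]
ft_force: [-0.3, -0.4, 0.7]
grip_width: 1.003
grasp_force: 0.0
```

```bash
python3 - <<'E'
from m import *; from plan import *
o=get_obs(); p,R=pq(); q=tool(-74.3,-36,'y'); gm=rest(12.7,-.5,72)-.002*q.as_matrix()[:,2]; print(o['clock'],p,o['joint_pos'].round(2),np.degrees((R.inv()*q).as_rotvec()).round(2),o['ft_force'].round(1),o['grip_width'])
plan([('adj',gm,q,20)])
s=snap('scene'); cv2.imwrite('pics/side2.png',cv2.resize(s['color'][120:240,200:320],(500,500),interpolation=cv2.INTER_CUBIC)[:,:,::-1])
H=rest(35.2,0,33); M=cloud(s); P=M[155:215,225:285].reshape(-1,3); P=P[~np.isnan(P[:,0])]; D=(P-H)@np.c_[n_,l_,u_]*1000
k=(D[:,2]<45)&(D[:,2]>4)&(abs(D[:,0]-6)<3)&(abs(D[:,1])<45); print(k.sum(),np.percentile(D[k],[1,50,99],axis=0).round(1).tolist())
A=np.c_[D[k][:,1:],np.ones(k.sum())]; print(np.linalg.lstsq(A,D[k][:,0],rcond=None)[0])
E
```

```text
17.6833 [ 0.58801162 -0.12376821  0.07358077] [ 0.49  1.   -0.83  1.17  0.69  1.88 -1.61] [-0.06 -0.07 -0.01] [-0.3 -0.4  0.7] 1.0027572020612388
adj rows 1 to [ 0.5878 -0.1239  0.0736]
   [-0.0002, 0.0001, 0.0001] [-0.001, -0.001, -0.0] x 1
444 [[3.1, -38.4, 4.4], [6.0, -0.6, 24.4], [8.7, 33.2, 44.5]]
[-0.0114643  -0.00769003  6.14388617]
```

View pics/side2.png

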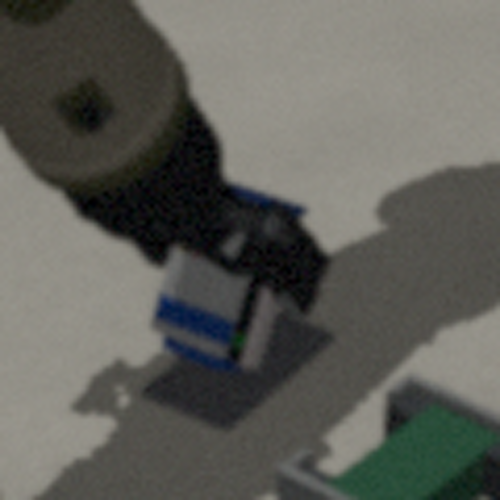

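Request:
{"name": "jog_arm", "arguments": {"increments": [[0, 0, 0, 0, 0, 0, 0.85], [0, 0, 0, 0, 0, 0, 0.7], [0, 0, 0, 0, 0, 0, 0.6], [0, 0, 0, 0, 0, 0, 0.5], [0, 0, 0, 0, 0, 0, 0.4]], "grip_force": 30}}

```text
clock: 18.15
position: [0.5879, -0.1241, 0.0741]
ee_rot: [0.942, 0.129, -0.306, 0.042]
ft_force: [-1.1, -1.7, 4.1]
grip_width: 0.768
grasp_force: 33.8
```

Request:
{"name": "jog_arm", "arguments": {"increments": [[0, 0, 0, 0, 0, 0, -0.5], [0, 0, 0, 0, 0, 0, -1], [0, 0, 0, 0, 0, 0, -1], [0, 0, 0, 0, 0, 0, -1]], "grip_force": 45}}

```text
clock: 18.48
position: [0.588, -0.1241, 0.0742]
ee_rot: [0.942, 0.129, -0.307, 0.042]
ft_force: [-0.2, -0.6, 6.2]
grip_width: 0.762
grasp_force: 49.3
```

```bash
python3 - <<'E'
from plan import *
import json
p,R=pq(); o=get_obs(); print(o['clock'],p,o['ft_force'].round(1),o['grip_width'],o['grasp_force'])
C=Rot.from_matrix(np.c_[n_,l_,u_]); mid=rest(12.7,-.5,72)
ct=R.inv()*C; mt=R.inv().apply(mid-p); print(mt*1000)
Rn=Rot.from_euler('z',8.6,degrees=True); Ct=Rot.from_matrix(Rn.as_matrix()@np.array([[0,0,-1],[0,1,0],[1,0,0.]]))
S=Ct*ct.inv(); N=np.array([.590,.0245,.036])
json.dump([S.as_quat().tolist(),mt.tolist(),ct.as_quat().tolist()],open('g.json','w'))
T=lambda z: N+[0,0,z]-S.apply(mt)
plan([('off',p+.012*n_+.012*u_,R,6),('up',p+.012*n_+[0,0,.11],R,25),('over',T(.09),S,30)])
E
```

```text
18.4833 [ 0.58798776 -0.12408027  0.0741568 ] [-0.2 -0.6  6.2] 0.7624789877524439 49.273226112127304
[ 0.20104464 -0.19965151  2.52141654]
off rows 3 to [ 0.5922 -0.1229  0.0905]
   [-0.0061, -0.0, -0.0158] [0.0, 0.0, 0.0] x 3
up rows 4 to [ 0.598  -0.1213  0.1902]
   [-0.0538, 0.0, -0.0841] [0.0, 0.0, 0.0] x 4
over rows 9 to [0.5888 0.0241 0.1282]
   [0.0305, -0.0712, 0.0161] [0.007, 0.523, 0.064] x 5
   [0.0139, -0.0726, 0.0285] [0.007, 0.523, 0.065] x 5
```

Request:
{"name": "jog_arm", "arguments": {"increments": [[-0.001, 0, -0.003, 0, 0, 0, -1], [-0.003, 0, -0.008, 0, 0, 0, -1], [-0.0045, 0, -0.012, 0, 0, 0, -1], [-0.006, 0, -0.016, 0, 0, 0, -1]]}}

```text
clock: 18.82
position: [0.5925, -0.1223, 0.0903]
ee_rot: [0.942, 0.13, -0.307, 0.042]
ft_force: [0.7, -0.5, -0.6]
grip_width: 0.765
grasp_force: 50.0
```

Request:
{"name": "jog_arm", "arguments": {"increments": [[-0.0135, 0, -0.021, 0, 0, 0, -1], [-0.027, 0, -0.042, 0, 0, 0, -1], [-0.04, 0, -0.063, 0, 0, 0, -1], [-0.054, 0, -0.084, 0, 0, 0, -1], [-0.054, 0, -0.084, 0, 0, 0, -1]]}}

```text
clock: 19.23
position: [0.5994, -0.1202, 0.1951]
ee_rot: [0.943, 0.13, -0.303, 0.042]
ft_force: [0.3, 0.4, 0.0]
grip_width: 0.762
grasp_force: 50.3
```

Request:
{"name": "jog_arm", "arguments": {"increments": [[0.006, -0.014, 0.003, 0.001, 0.105, 0.013, -1], [0.012, -0.0285, 0.0065, 0.003, 0.209, 0.026, -1], [0.0185, -0.043, 0.01, 0.004, 0.314, 0.038, -1], [0.0245, -0.057, 0.013, 0.006, 0.418, 0.051, -1], [0.0305, -0.071, 0.016, 0.007, 0.523, 0.064, -1]]}}

```text
clock: 19.65
position: [0.5935, -0.0475, 0.159]
ee_rot: [0.993, 0.105, -0.049, 0.013]
ft_force: [-0.3, 0.4, -0.6]
grip_width: 0.763
grasp_force: 50.2
```

Request:
{"name": "jog_arm", "arguments": {"increments": [[0.003, -0.0145, 0.0055, 0.001, 0.105, 0.013, -1], [0.0055, -0.029, 0.0115, 0.003, 0.209, 0.026, -1], [0.0085, -0.0435, 0.017, 0.004, 0.314, 0.039, -1], [0.011, -0.058, 0.023, 0.006, 0.418, 0.052, -1], [0.014, -0.0725, 0.0285, 0.007, 0.523, 0.065, -1]]}}

```text
clock: 20.07
position: [0.5885, 0.0248, 0.1279]
ee_rot: [0.975, 0.073, 0.209, -0.016]
ft_force: [1.1, 0.0, -0.9]
grip_width: 0.759
grasp_force: 50.2
```

Request:
{"name": "jog_arm", "arguments": {"increments": [[0, 0, 0, 0, 0, 0, -1], [0, 0, 0, 0, 0, 0, -1], [0, 0, 0, 0, 0, 0, -1], [0, 0, 0, 0, 0, 0, -1]]}}

```text
clock: 20.4
position: [0.5901, 0.0237, 0.1289]
ee_rot: [0.976, 0.073, 0.207, -0.016]
ft_force: [0.6, -0.4, -0.5]
grip_width: 0.765
grasp_force: 50.2
```

```bash
python3 - <<'E'
from look import *
plan([('low',T(.03),S,20),('low2',T(.012),S,5)])
E
```

```text
20.4 [0.59014327 0.02369776 0.12887991] [ 0.6 -0.4 -0.5] 0.7648692313096654 [ 0.91  0.32 -1.12  2.01  0.5   0.62 -1.91] [-0.01 -0.01 -0.05]
card mid [0.59130758 0.02407678 0.12665763] axes [[-0.0, -0.149, -0.989], [-0.001, 0.989, -0.149], [1.0, 0.0, -0.0]]
scene band (array([664.4, -19.1]), array([102. ,  27.8]), np.float32(51.1))
scene green 7 [618.4  48.1 130.7] expected [620.6  51.2 124.2]
top band (array([622.5,  21.6]), array([11.5, 50.4]), np.float32(98.5))
top green 5 [620.   49.9 130.7] expected [620.6  51.2 124.2]
low rows 3 to [0.5888 0.0241 0.0682]
   [-0.0256, -0.0002, 0.0547] [-0.001, -0.0, -0.001] x 3
low2 rows 4 to [0.5888 0.0241 0.0502]
   [-0.0073, -0.0, 0.0165] [0.0, -0.0, -0.0] x 4
```

Request:
{"name": "jog_arm", "arguments": {"increments": [[-0.0075, 0, 0.016, 0, 0, 0, -1], [-0.015, 0, 0.032, 0, 0, 0, -1], [-0.0225, 0, 0.048, 0, 0, 0, -1], [-0.0285, 0, 0.062, 0, 0, 0, -1], [-0.033, 0, 0.071, 0, 0, 0, -1]]}}

```text
clock: 20.92
position: [0.5876, 0.024, 0.0481]
ee_rot: [0.976, 0.073, 0.206, -0.016]
ft_force: [-0.7, 0.2, -1.9]
grip_width: 0.762
grasp_force: 50.3
```

Request:
{"name": "jog_arm", "arguments": {"increments": [[0, 0, 0, 0, 0, 0, -1], [0, 0, 0, 0, 0, 0, -1], [0, 0, 0, 0, 0, 0, -1]]}}

```text
clock: 21.17
position: [0.5884, 0.0243, 0.0504]
ee_rot: [0.975, 0.073, 0.207, -0.016]
ft_force: [0.3, -0.2, -1.2]
grip_width: 0.766
grasp_force: 50.2
```

```bash
python3 - <<'E'
from look import *
# visible card/nest extents from the top view, by height
M=cloud(t); Q=M[190:260,235:305].reshape(-1,3)
plan([('down',T(.0015),S,2.2)])
E
```

```text
21.1667 [0.5883884  0.0242922  0.05042888] [ 0.3 -0.2 -1.2] 0.7657807775865253 [ 0.73  0.42 -0.93  2.07  0.72  0.48 -2.1 ] [-0.04 -0.05 -0.02]
card mid [0.58955377 0.02467288 0.04820744] axes [[-0.001, -0.15, -0.989], [-0.001, 0.989, -0.15], [1.0, 0.001, -0.001]]
scene band (array([ 586., -114.]), array([116.4,  32.8]), np.float32(51.1))
scene green 8 [617.1  49.5  52.2] expected [618.8  51.9  45.8]
top band (array([620.5,  22.1]), array([10.7, 50.9]), np.float32(98.5))
top green 6 [619.   50.9  52.2] expected [618.8  51.9  45.8]
down rows 5 to [0.5888 0.0241 0.0397]
   [-0.0039, 0.0, 0.0101] [-0.0, -0.001, -0.0] x 5
```

Request:
{"name": "jog_arm", "arguments": {"increments": [[-0.001, 0, 0.0025, 0, 0, 0, -1], [-0.002, 0, 0.005, 0, 0, 0, -1], [-0.003, 0, 0.0075, 0, 0, 0, -1], [-0.004, 0, 0.01, 0, 0, 0, -1], [-0.004, 0, 0.01, 0, 0, 0, -1]]}}

```text
clock: 21.68
position: [0.5879, 0.0241, 0.0384]
ee_rot: [0.976, 0.073, 0.207, -0.016]
ft_force: [-0.7, 0.3, -1.1]
grip_width: 0.765
grasp_force: 50.2
```

Request:
{"name": "jog_arm", "arguments": {"increments": [[0, 0, 0, 0, 0, 0, -1], [0, 0, 0, 0, 0, 0, -1], [0, 0, 0, 0, 0, 0, -1]]}}

```text
clock: 21.93
position: [0.5879, 0.0242, 0.0388]
ee_rot: [0.976, 0.073, 0.207, -0.016]
ft_force: [0.3, -0.1, -0.3]
grip_width: 0.763
grasp_force: 50.2
```

```bash
python3 - <<'E'
from look import *
plan([('down',T(.000),S,2.2)])
E
```

```text
21.9333 [0.58792812 0.02421194 0.03882786] [ 0.3 -0.1 -0.3] 0.762534112062506 [ 0.7   0.44 -0.9   2.07  0.75  0.46 -2.13] [-0.03  0.   -0.01]
card mid [0.58909143 0.024592   0.03660523] axes [[0.0, -0.15, -0.989], [-0.001, 0.989, -0.15], [1.0, 0.001, 0.0]]
scene band (array([ 575.6, -126.4]), array([122.6,  33.5]), np.float32(51.1))
scene green 7 [616.6  48.7  40.6] expected [618.4  51.8  34.1]
top band (array([620.2,  22.4]), array([11.2, 51.8]), np.float32(98.5))
top green 5 [617.9  51.2  40.6] expected [618.4  51.8  34.1]
down rows 1 to [0.5888 0.0241 0.0382]
   [0.0005, 0.0001, 0.0009] [-0.0, -0.0, -0.0] x 1
```

Request:
{"name": "jog_arm", "arguments": {"increments": [[0, 0, 0.0005, 0, 0, 0, -1], [0, 0, 0.0005, 0, 0, 0, 0.7], [0, 0, 0.0005, 0, 0, 0, 1], [0, 0, 0.0005, 0, 0, 0, 1], [0, 0, 0.0005, 0, 0, 0, 1]]}}

```text
clock: 22.45
position: [0.5883, 0.0241, 0.0385]
ee_rot: [0.976, 0.073, 0.207, -0.016]
ft_force: [0.9, 0.4, 0.2]
grip_width: 1.003
grasp_force: 0.0
```

Request:
{"name": "jog_arm", "arguments": {"increments": [[0.002, 0, -0.005, 0, 0, 0, 1], [0.006, 0, -0.015, 0, 0, 0, 1], [0.015, 0, -0.0375, 0, 0, 0, 1], [0.025, 0, -0.065, 0, 0, 0, 1], [0.035, 0, -0.1, 0, 0, 0, 1]]}}

```text
clock: 22.87
position: [0.5788, 0.0234, 0.1441]
ee_rot: [0.976, 0.073, 0.206, -0.017]
ft_force: [0.5, -1.1, 2.1]
grip_width: 0.999
grasp_force: 0.0
```

Request:
{"name": "jog_arm", "arguments": {"increments": [[0.005, 0.04, -0.02, 0, -0.12, 0, 0], [0.01, 0.08, -0.03, 0, -0.24, 0, 0], [0.015, 0.12, -0.035, 0, -0.36, 0, 0], [0.02, 0.16, -0.035, 0, -0.42, 0, -0.2], [0.02, 0.18, -0.035, 0, -0.42, 0, -0.2]]}}

```text
clock: 23.28
position: [0.6121, -0.1572, 0.1844]
ee_rot: [0.997, 0.074, -0.003, -0.001]
ft_force: [0.6, -0.1, -0.3]
grip_width: 0.402
grasp_force: 0.0
```

Request:
{"name": "jog_arm", "arguments": {"increments": [[0, 0, 0, 0, 0, 0, -0.2], [0, 0, 0, 0, 0, 0, -0.2], [0, 0, 0, 0, 0, 0, -0.2]]}}

```text
clock: 23.53
position: [0.6103, -0.1536, 0.184]
ee_rot: [0.997, 0.075, -0.001, -0.001]
ft_force: [1.0, 0.4, 0.3]
grip_width: 0.401
grasp_force: 0.0
```

```bash
python3 - <<'E'
from m import *; from plan import *
o=get_obs(); p,R=pq(); print(o['clock'],p,o['joint_pos'].round(2),np.degrees((R.inv()*tool(-81.4)).as_rotvec()).round(1),o['grip_width'])
s=snap('scene'); t=snap('top')
W=np.zeros((420,800,3),np.uint8)
W[:,:400]=cv2.resize(s['color'][190:274,260:340],(400,420),interpolation=cv2.INTER_CUBIC); W[:,400:]=cv2.resize(t['color'][180:264,230:310],(400,420),interpolation=cv2.INTER_CUBIC)
cv2.imwrite('pics/nested.png',W[:,:,::-1])
for nm,c,w in(('scene',s,(255,190,340,262)),('top',t,(235,185,305,260))):
    h=cv2.cvtColor(c['color'],cv2.COLOR_RGB2HSV)
    b=mask(c,(100,100,40),(125,255,255),w); X=onplane(c,px(b),.042); print(nm,'blue',b.sum(),rect(X))
    for k,lo,hi in(('green',(50,90,60),(85,255,255)),('red',(0,120,70),(6,255,255)),('red2',(172,120,70),(180,255,255))):
        m=cv2.inRange(h,lo,hi); m[:w[1]]=0;m[w[3]:]=0;m[:,:w[0]]=0;m[:,w[2]:]=0
        n,l,st,ce=cv2.connectedComponentsWithStats(m)
        for i in range(1,n):
            if st[i,4]>=3: print(nm,k,st[i,4],ce[i].round(1),(onplane(c,ce[i],.0395)*1000).round(1))
E
```

```text
23.5333 [ 0.61033406 -0.15363214  0.18403557] [ 0.89  0.59 -1.01  1.5   0.51  1.33 -1.58] [-0.1  0.1  0. ] 0.4013948040120104
scene blue 110 (array([ 587.2, -110. ]), array([73.7, 14. ]), np.float32(50.2))
scene green 5 [297.8 238.4] [[615.6  48.8  39.5]]
scene red 3 [301.  215.3] [[555.1  -3.6  39.5]]
top blue 82 (array([620.1,  22.4]), array([10.9, 51.8]), np.float32(98.5))
top green 5 [260.6 210.8] [[618.   51.2  39.5]]
top red2 4 [280.5 234. ] [[557.1  -1.8  39.5]]
```

View pics/nested.png

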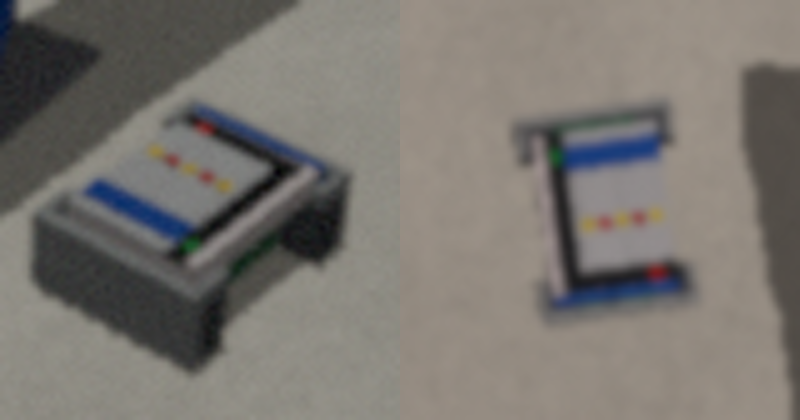

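```bash
python3 - <<'E'
from m import *
s=load('scene');t=load('top')
mid=np.array([589.1,24.6]);a=np.radians(8.6)
ex=np.array([np.cos(a),np.sin(a)]);ey=np.array([-np.sin(a),np.cos(a)])
# nest axes coords: card z-45 = -x ; card y = y
def prof(c,fixed,rng,span,z):
    off=np.arange(-14,14.1,1); out=[]
    g=c['color'].astype(np.float32).sum(2)/3
    for o in off:
        P=[mid+((o+rng)*ex+v*ey if fixed=='x' else v*ex+(o+rng)*ey) for v in np.linspace(*span,40)]
        uv=proj(c,np.c_[np.array(P)/1000,np.full(40,z)]).astype(np.float32)
        out.append(cv2.remap(g,uv[:,0],uv[:,1],cv2.INTER_LINEAR).mean())
    return off,np.array(out)
for nm,c in(('top',t),('scene',s)):
    for lab,f,r,sp in(('long leg y',  'y',22.5,(-20,20)),('long low y','y',22.5,(5,25)),('long high y','y',22.5,(-28,-8)),('short leg x','x',-34.5,(-12,12))):
        o,v=prof(c,f,r,sp,.0405); lo=v.min(); w=np.clip(1-(v-lo)/30,0,None); print(nm,lab,'min',o[v.argmin()],'centre',round((w*o).sum()/w.sum(),2),v.astype(int).tolist())
E
```

```text
top long leg y min 0.0 centre -0.51 [136, 135, 134, 133, 130, 126, 119, 110, 99, 85, 71, 58, 47, 42, 42, 47, 58, 72, 88, 102, 115, 125, 131, 134, 135, 134, 134, 134, 136]
top long low y min -1.0 centre -0.66 [132, 131, 130, 128, 125, 121, 114, 106, 95, 82, 69, 56, 46, 41, 42, 48, 59, 74, 90, 104, 117, 126, 132, 134, 134, 133, 132, 133, 134]
top long high y min -1.0 centre -0.49 [137, 136, 135, 133, 131, 126, 119, 110, 98, 85, 70, 57, 47, 40, 41, 46, 57, 71, 86, 101, 114, 125, 131, 135, 136, 135, 135, 136, 137]
top short leg x min -2.0 centre -2.63 [89, 83, 77, 72, 68, 64, 61, 57, 52, 47, 42, 38, 35, 37, 42, 50, 63, 76, 90, 103, 115, 124, 131, 136, 139, 140, 141, 141, 141]
scene long leg y min -2.0 centre -2.05 [119, 119, 118, 117, 114, 107, 97, 84, 69, 53, 39, 28, 24, 29, 40, 56, 75, 95, 111, 123, 128, 127, 121, 111, 100, 90, 83, 79, 75]
scene long low y min -2.0 centre -2.18 [109, 108, 107, 106, 103, 97, 89, 77, 63, 50, 38, 29, 25, 29, 41, 57, 77, 97, 113, 124, 128, 127, 120, 110, 99, 89, 82, 78, 75]
scene long high y min -2.0 centre -1.99 [122, 122, 121, 119, 116, 110, 100, 87, 71, 55, 39, 28, 24, 27, 39, 56, 76, 95, 112, 123, 128, 126, 120, 110, 100, 90, 83, 79, 75]
scene short leg x min -3.0 centre -4.1 [85, 78, 73, 69, 66, 63, 59, 54, 48, 42, 38, 38, 42, 50, 61, 73, 86, 98, 107, 114, 119, 122, 124, 125, 126, 126, 126, 126, 126]
```

```bash
python3 - <<'E'
from plan import *
D=tool(-45); b=[.5067,-.324]
plan([('above',b+[.20],D,35),('low',b+[.107],D,20)])
E
```

```text
above rows 6 to [ 0.5067 -0.324   0.2   ]
   [-0.0641, 0.0767, -0.0079] [-0.001, 0.001, -0.317] x 3
   [-0.0848, 0.0528, -0.0079] [-0.001, 0.0, -0.317] x 3
low rows 5 to [ 0.5067 -0.324   0.107 ]
   [0.0, 0.0, 0.093] [0.0, 0.0, 0.0] x 5
```

Request:
{"name": "jog_arm", "arguments": {"increments": [[-0.021, 0.0255, -0.008, 0, 0, -0.106, -0.3], [-0.043, 0.051, -0.008, 0, 0, -0.212, -0.3], [-0.064, 0.0765, -0.008, -0.001, 0.001, -0.317, -0.3], [-0.064, 0.0765, -0.008, -0.001, 0.001, -0.317, -0.3]]}}

```text
clock: 23.97
position: [0.5552, -0.2467, 0.1915]
ee_rot: [0.973, 0.231, -0.002, 0.001]
ft_force: [-0.3, -2.0, -0.2]
grip_width: 0.35
grasp_force: 0.0
```

Request:
{"name": "jog_arm", "arguments": {"increments": [[-0.028, 0.0175, -0.008, 0, 0, -0.106, -0.3], [-0.0565, 0.035, -0.008, 0, 0, -0.212, -0.3], [-0.085, 0.053, -0.008, -0.001, 0, -0.317, -0.3], [-0.085, 0.053, -0.008, -0.001, 0, -0.317, -0.3]]}}

```text
clock: 24.3
position: [0.5027, -0.3321, 0.1994]
ee_rot: [0.924, 0.381, -0.002, 0.001]
ft_force: [-0.8, -1.1, -0.2]
grip_width: 0.344
grasp_force: 0.0
```

Request:
{"name": "jog_arm", "arguments": {"increments": [[0, 0, 0, 0, 0, 0, -0.3], [0, 0, 0, 0, 0, 0, -0.3], [0, 0, 0, 0, 0, 0, -0.3]]}}

```text
clock: 24.55
position: [0.5074, -0.3234, 0.2003]
ee_rot: [0.924, 0.383, -0.0, 0.0]
ft_force: [-0.1, 1.1, 1.0]
grip_width: 0.352
grasp_force: 0.0
```

```bash
python3 - <<'E'
from plan import *
D=tool(-45); b=[.5067,-.324]; o=get_obs(); print(o['clock'],o['position'],o['joint_pos'].round(2),o['grip_width'])
plan([('low',b+[.107],D,20)])
E
```

```text
24.55 [ 0.50740676 -0.32340558  0.20029852] [ 1.33  0.58 -1.15  1.56  0.54  1.36 -0.66] 0.35238289440998255
low rows 5 to [ 0.5067 -0.324   0.107 ]
   [-0.0009, -0.0001, 0.0933] [0.0, 0.0, -0.0] x 5
```

Request:
{"name": "jog_arm", "arguments": {"increments": [[0, 0, 0.023, 0, 0, 0, -0.3], [0, 0, 0.046, 0, 0, 0, -0.3], [-0.001, 0, 0.068, 0, 0, 0, -0.3], [-0.001, 0, 0.083, 0, 0, 0, -0.3], [-0.001, 0, 0.0935, 0, 0, 0, -0.3]]}}

```text
clock: 24.97
position: [0.5059, -0.3247, 0.105]
ee_rot: [0.924, 0.383, -0.001, -0.0]
ft_force: [0.5, -0.1, 0.1]
grip_width: 0.349
grasp_force: 0.0
```

Request:
{"name": "jog_arm", "arguments": {"increments": [[0, 0, 0, 0, 0, 0, -0.3], [0, 0, 0, 0, 0, 0, -0.3], [0, 0, 0, 0, 0, 0, -0.35], [0, 0, 0, 0, 0, 0, -0.45], [0, 0, 0, 0, 0, 0, -0.6]], "grip_force": 50}}

```text
clock: 25.38
position: [0.5064, -0.3264, 0.1075]
ee_rot: [0.924, 0.382, 0.0, 0.001]
ft_force: [-0.1, 0.4, 4.3]
grip_width: 0.207
grasp_force: 17.7
```

Request:
{"name": "jog_arm", "arguments": {"increments": [[0, 0, 0, 0, 0, 0, -1], [0, 0, 0, 0, 0, 0, -1], [0, 0, 0, 0, 0, 0, -1], [0, 0, 0, 0, 0, 0, -1]]}}

```text
clock: 25.72
position: [0.5064, -0.3264, 0.1076]
ee_rot: [0.924, 0.382, 0.0, 0.001]
ft_force: [-0.9, 0.3, 6.8]
grip_width: 0.201
grasp_force: 48.6
```

```bash
python3 - <<'E'
from plan import *
D=tool(-45); o=get_obs(); p,R=pq(); print(o['clock'],p,o['ft_force'].round(2),o['grip_width'],o['grasp_force'],np.degrees((R.inv()*D).as_rotvec()).round(2))
E
```

```text
25.7167 [ 0.50639653 -0.32636486  0.10756355] [-0.94  0.3   6.75] 0.20105955989042473 48.55916619300842 [ 0.1   0.02 -0.12]
```

```bash
python3 - <<'E'
from plan import *
D=tool(-45); p,R=pq()
plan([('lift',[.5064,-.3264,.20],D,22),('go',[.6165,.0502,.20],D,35),('low',[.6165,.0502,.162],D,20)])
E
```

```text
lift rows 5 to [ 0.5064 -0.3264  0.2   ]
   [-0.0001, 0.0002, -0.0924] [0.002, 0.0, -0.002] x 5
go rows 12 to [0.6165 0.0502 0.2   ]
   [0.1147, -0.0628, -0.0] [-0.0, 0.0, -0.0] x 4
   [0.1148, -0.0628, -0.0001] [-0.0, 0.0, -0.0] x 4
   [0.1147, -0.0629, -0.0] [-0.0, 0.0, -0.0] x 4
low rows 2 to [0.6165 0.0502 0.162 ]
   [0.0, 0.0, 0.038] [-0.0, 0.0, -0.0] x 2
```

Request:
{"name": "jog_arm", "arguments": {"increments": [[0, 0, -0.012, 0, 0, 0, -1], [0, 0, -0.03, 0, 0, 0, -1], [0, 0, -0.05, 0, 0, 0, -1], [0, 0, -0.072, 0.002, 0, -0.002, -1], [0, 0, -0.093, 0.002, 0, -0.002, -1]]}}

```text
clock: 26.13
position: [0.5057, -0.326, 0.2012]
ee_rot: [0.924, 0.383, -0.001, -0.001]
ft_force: [0.1, 0.3, -0.6]
grip_width: 0.195
grasp_force: 48.7
```

Request:
{"name": "jog_arm", "arguments": {"increments": [[0.029, -0.016, 0, 0, 0, 0, -1], [0.0575, -0.0315, 0, 0, 0, 0, -1], [0.086, -0.047, 0, 0, 0, 0, -1], [0.1145, -0.063, 0, 0, 0, 0, -1]]}}

```text
clock: 26.47
position: [0.5424, -0.1994, 0.2004]
ee_rot: [0.924, 0.382, -0.001, -0.0]
ft_force: [-0.1, 1.4, -1.2]
grip_width: 0.198
grasp_force: 48.8
```

Request:
{"name": "jog_arm", "arguments": {"increments": [[0.029, -0.016, 0, 0, 0, 0, -1], [0.0575, -0.0315, 0, 0, 0, 0, -1], [0.086, -0.047, 0, 0, 0, 0, -1], [0.1145, -0.063, 0, 0, 0, 0, -1]]}}

```text
clock: 26.8
position: [0.5789, -0.0737, 0.2003]
ee_rot: [0.924, 0.383, -0.001, -0.0]
ft_force: [0.6, 0.1, 0.1]
grip_width: 0.198
grasp_force: 48.8
```

Request:
{"name": "jog_arm", "arguments": {"increments": [[0.029, -0.016, 0, 0, 0, 0, -1], [0.0575, -0.0315, 0, 0, 0, 0, -1], [0.086, -0.047, 0, 0, 0, 0, -1], [0.105, -0.058, 0.018, 0, 0, 0, -1], [0.1145, -0.063, 0.036, 0, 0, 0, -1]]}}

```text
clock: 27.22
position: [0.6155, 0.055, 0.1651]
ee_rot: [0.923, 0.385, 0.001, -0.001]
ft_force: [-0.4, -0.4, -0.9]
grip_width: 0.195
grasp_force: 48.8
```

Request:
{"name": "jog_arm", "arguments": {"increments": [[0, 0, 0, 0, 0, 0, -1], [0, 0, 0, 0, 0, 0, -1], [0, 0, 0, 0, 0, 0, -1]]}}

```text
clock: 27.47
position: [0.6153, 0.0494, 0.1646]
ee_rot: [0.924, 0.382, -0.0, -0.0]
ft_force: [0.3, -0.3, -1.0]
grip_width: 0.195
grasp_force: 48.8
```

```bash
python3 - <<'E'
from m import *; from plan import *
from scipy.optimize import least_squares
D=tool(-45); o=get_obs(); p,R=pq(); print(o['clock'],p,o['ft_force'].round(2),o['grip_width'],o['joint_pos'].round(2),np.degrees((R.inv()*D).as_rotvec()).round(2))
s=snap('scene'); t=snap('top'); cam=-s['R'].T@s['t']
M=cloud(s); tip=p-[0,0,.0926]
f=(abs(M[...,0]-p[0])<.035)&(abs(M[...,1]-p[1])<.035)
for a,b,r in((.018,.053,.007),(.056,.060,.013),(.0,.014,.0035),(.062,.075,.009)):
    k=f&(M[...,2]>tip[2]+a)&(M[...,2]<tip[2]+b); P=M[k]; vu=np.argwhere(k)
    if len(P)<5: print(a,len(P)); continue
    med=np.median(P[:,:2],0); k2=np.hypot(*(P[:,:2]-med).T)<r*1.6; P=P[k2]
    fit=least_squares(lambda c: np.hypot(P[:,0]-c[0],P[:,1]-c[1])-r, med+(med-cam[:2])/np.linalg.norm(med-cam[:2])*r,loss='soft_l1',f_scale=.001)
    print(a,len(P),'axis',(fit.x*1000).round(1),'rel tcp',((fit.x-p[:2])*1000).round(1),'z',P[:,2].min().round(4))
print('tip px',proj(s,tip).round(1))
u,v=proj(s,tip)[0].astype(int); print(s['color'][v-22:v+4:2,u-5:u+6].astype(int).sum(2)//3)
E
```

```text
27.4667 [0.61532203 0.04942469 0.16459789] [ 0.31 -0.28 -1.03] 0.19548953839219288 [ 0.64  0.64 -1.12  1.55  0.59  1.32 -1.33] [-0.07  0.03 -0.06]
0.018 100 axis [615.8  51.2] rel tcp [0.5 1.8] z 0.0911
0.056 27 axis [615.5  50.9] rel tcp [0.2 1.5] z 0.1283
0.0 15 axis [616.2  51.5] rel tcp [0.9 2. ] z 0.0758
0.062 78 axis [616.   51.4] rel tcp [0.7 2. ] z 0.1341
tip px [[299.  225.6]]
[[133 113  72  31  12  11  16  19  14  10  14]
 [143 139 127 107  74  44  29  22  12  13  28]
 [140 141 142 129 106  80  71  75  69  72  77]
 [145 143 141 131 103  77  79  78  79  76  84]
 [138 133 121 104  81  75  73  76  78  76  82]
 [111 102  96  82  70  73  75  75  75  74  66]
 [106 111 119 110  79  75  79  76  78  78  66]
 [133 133 128 114  84  75  75  78  76  72  62]
 [130 131 125 109  81  69  73  81  80  72  66]
 [ 97  91  98  97  80  71  70  74  68  73  68]
 [111  83  71  64  64  62  59  60  62  69  69]
 [111  80  68  68  70  61  60  62  54  59  64]
 [ 85  69  70  72  70  73  72  66  69  69  66]]
```

```bash
python3 - <<'E'
from plan import *
D=tool(-45); plan([('a',[.6163,.0500,.1345],D,8)])
E
```

```text
a rows 4 to [0.6163 0.05   0.1345]
   [0.0012, -0.0001, 0.0302] [-0.001, 0.0, -0.002] x 4
```

Request:
{"name": "jog_arm", "arguments": {"increments": [[0.001, 0, 0.008, -0.001, 0, -0.002, -1], [0.001, 0, 0.016, -0.001, 0, -0.002, -1], [0.001, 0, 0.023, -0.001, 0, -0.002, -1], [0.001, 0, 0.028, -0.001, 0, -0.002, -1], [0.001, 0, 0.03, -0.001, 0, -0.002, -1]]}}

```text
clock: 27.98
position: [0.6151, 0.0509, 0.1322]
ee_rot: [0.923, 0.384, -0.001, -0.001]
ft_force: [-0.0, -0.2, -0.6]
grip_width: 0.198
grasp_force: 48.8
```

Request:
{"name": "jog_arm", "arguments": {"increments": [[0, 0, 0, 0, 0, 0, -1], [0, 0, 0, 0, 0, 0, -1], [0, 0, 0, 0, 0, 0, -1], [0, 0, 0, 0, 0, 0, -1]]}}

```text
clock: 28.32
position: [0.6158, 0.0513, 0.1339]
ee_rot: [0.923, 0.384, -0.0, -0.0]
ft_force: [0.7, -0.5, -0.6]
grip_width: 0.201
grasp_force: 48.8
```

```bash
python3 - <<'E'
from plan import *
D=tool(-45); o=get_obs(); p,R=pq(); print(o['clock'],p,o['ft_force'].round(2),o['joint_velocities'].round(4),np.degrees((R.inv()*D).as_rotvec()).round(2))
plan([('a',[.6163,.0500,.1286],D,2)])
E
```

```text
28.3167 [0.6158038  0.05133532 0.13387192] [ 0.71 -0.51 -0.59] [-0.      0.0018  0.0024 -0.0004  0.0007  0.0011  0.0002] [-0.04  0.02  0.12]
a rows 3 to [0.6163 0.05   0.1286]
   [-0.0006, 0.0013, 0.0053] [-0.001, 0.0, 0.002] x 3
```

Request:
{"name": "jog_arm", "arguments": {"increments": [[-0.0005, 0.001, 0, 0, 0, 0.002, -1], [-0.0005, 0.0013, 0.001, 0, 0, 0.002, -1], [-0.0005, 0.0013, 0.0025, 0, 0, 0.002, -1], [-0.0005, 0.0013, 0.004, 0, 0, 0.002, -1], [-0.0005, 0.0013, 0.005, 0, 0, 0.002, -1]]}}

```text
clock: 28.73
position: [0.6164, 0.0498, 0.1285]
ee_rot: [0.924, 0.383, -0.0, -0.0]
ft_force: [-0.2, 0.2, 0.6]
grip_width: 0.191
grasp_force: 48.8
```

Request:
{"name": "jog_arm", "arguments": {"increments": [[0, 0, 0, 0, 0, 0, -1], [0, 0, 0, 0, 0, 0, -1], [0, 0, 0, 0, 0, 0, -1]]}}

```text
clock: 28.98
position: [0.6163, 0.0499, 0.1286]
ee_rot: [0.924, 0.383, -0.0, -0.0]
ft_force: [-0.1, -1.0, 1.3]
grip_width: 0.199
grasp_force: 48.8
```

```bash
python3 - <<'E'
from plan import *
D=tool(-45); o=get_obs(); p,R=pq(); print(o['clock'],p,o['ft_force'].round(2),o['torque'].round(2),np.degrees((R.inv()*D).as_rotvec()).round(2))
c=np.array([.5495,.0399]);a=np.array([.6163,.0500]); e=np.array([.55625,-.0046])
for q,w in((a,c),(c,e)): print(R.inv().apply(np.r_[w-q,0])*1000/ (np.linalg.norm(w-q)*1000), np.linalg.norm(w-q))
plan([('x',[.6163,.0500,.1286],D,2)])
E
```

```text
28.9833 [0.61629995 0.04994207 0.1286492 ] [-0.07 -1.04  1.3 ] [-0.04 -0.1  -0.01] [-0.05  0.03  0.01]
[-0.80480737 -0.59353541  0.00089696] 0.0675592332697759
[-5.93152013e-01  8.05090419e-01 -3.25487417e-04] 0.045009026872395275
x rows 1 to [0.6163 0.05   0.1286]
   [0.0, -0.0, 0.0] [-0.001, 0.001, 0.0] x 1
```

Request:
{"name": "jog_arm", "arguments": {"increments": [[-0.0014, -0.001, 0, 0, 0, 0, -1], [-0.0027, -0.002, 0, 0, 0, 0, -1], [-0.0041, -0.003, 0, 0, 0, 0, -1], [-0.0054, -0.004, 0, 0, 0, 0, -1], [-0.0068, -0.005, 0, 0, 0, 0, -1]]}}

```text
clock: 29.4
position: [0.6077, 0.0487, 0.1286]
ee_rot: [0.924, 0.383, -0.0, -0.0]
ft_force: [0.8, -0.4, 1.8]
grip_width: 0.197
grasp_force: 48.8
```

Request:
{"name": "jog_arm", "arguments": {"increments": [[-0.0014, -0.001, 0, 0, 0, 0, -1], [-0.0027, -0.002, 0, 0, 0, 0, -1], [-0.0041, -0.003, 0, 0, 0, 0, -1], [-0.0054, -0.004, 0, 0, 0, 0, -1], [-0.0068, -0.005, 0, 0, 0, 0, -1]]}}

```text
clock: 29.82
position: [0.5994, 0.0473, 0.1286]
ee_rot: [0.924, 0.383, -0.0, -0.0]
ft_force: [0.7, -1.1, 1.2]
grip_width: 0.196
grasp_force: 48.8
```

```bash
cat > tr.py <<'E'
from plan import *
D=tool(-45); o=get_obs(); p,R=pq(); print(o['clock'],p.round(4),o['ft_force'].round(2),np.degrees((R.inv()*D).as_rotvec()).round(2))
A=[np.array(v) for v in([.6163,.0500],[.5495,.0399],[.55625,-.0046])]
for a,b in zip(A,A[1:]):
    d=(b-a)/np.linalg.norm(b-a); n=np.array([-d[1],d[0]]); v=p[:2]-a; print('along',round(v@d*1000,1),'of',round(np.linalg.norm(b-a)*1000,1),'side',round(v@n*1000,2),'-> fix in tool',(R.inv().apply(np.r_[-(v@n)*n,0.1286-p[2]])*1000).round(2))
E
python3 tr.py
```

```text
29.8167 [0.5994 0.0473 0.1286] [ 0.66 -1.08  1.2 ] [-0.05  0.04  0.  ]
along 17.1 of 67.6 side 0.12 -> fix in tool [ 0.07 -0.09 -0.04]
along 0.1 of 45.0 side 50.44 -> fix in tool [-4.061e+01 -2.992e+01  2.000e-02]
```

Request:
{"name": "jog_arm", "arguments": {"increments": [[-0.0014, -0.001, 0, 0, 0, 0, -1], [-0.0027, -0.002, 0, 0, 0, 0, -1], [-0.0041, -0.003, 0, 0, 0, 0, -1], [-0.0054, -0.004, 0, 0, 0, 0, -1], [-0.0068, -0.005, 0, 0, 0, 0, -1]]}}

```text
clock: 30.23
position: [0.5911, 0.0461, 0.1286]
ee_rot: [0.924, 0.383, -0.0, -0.0]
ft_force: [0.4, 0.2, 0.8]
grip_width: 0.196
grasp_force: 48.8
```

Request:
{"name": "jog_arm", "arguments": {"increments": [[-0.0014, -0.001, 0, 0, 0, 0, -1], [-0.0027, -0.002, 0, 0, 0, 0, -1], [-0.0041, -0.003, 0, 0, 0, 0, -1], [-0.0054, -0.004, 0, 0, 0, 0, -1], [-0.0068, -0.005, 0, 0, 0, 0, -1]]}}

```text
clock: 30.65
position: [0.5827, 0.0448, 0.1286]
ee_rot: [0.924, 0.383, -0.001, -0.0]
ft_force: [1.6, -0.5, 1.0]
grip_width: 0.195
grasp_force: 48.8
```

Request:
{"name": "jog_arm", "arguments": {"increments": [[-0.0014, -0.001, 0, 0, 0, 0, -1], [-0.0027, -0.002, 0, 0, 0, 0, -1], [-0.0041, -0.003, 0, 0, 0, 0, -1], [-0.0054, -0.004, 0, 0, 0, 0, -1], [-0.0068, -0.005, 0, 0, 0, 0, -1]]}}

```text
clock: 31.07
position: [0.5743, 0.0435, 0.1286]
ee_rot: [0.924, 0.383, -0.0, -0.0]
ft_force: [1.0, 0.8, 1.1]
grip_width: 0.196
grasp_force: 48.8
```

Request:
{"name": "jog_arm", "arguments": {"increments": [[-0.0014, -0.001, 0, 0, 0, 0, -1], [-0.0027, -0.002, 0, 0, 0, 0, -1], [-0.0041, -0.003, 0, 0, 0, 0, -1], [-0.0054, -0.004, 0, 0, 0, 0, -1], [-0.0068, -0.005, 0, 0, 0, 0, -1]]}}

```text
clock: 31.48
position: [0.566, 0.0423, 0.1286]
ee_rot: [0.924, 0.383, -0.0, -0.0]
ft_force: [0.7, -0.3, -0.4]
grip_width: 0.197
grasp_force: 48.8
```

```bash
python3 tr.py
```

```text
31.4833 [0.566  0.0423 0.1286] [ 0.66 -0.29 -0.42] [-0.05  0.04  0.01]
along 50.9 of 67.6 side 0.12 -> fix in tool [ 0.07 -0.1  -0.  ]
along 0.1 of 45.0 side 16.66 -> fix in tool [-13.41  -9.88   0.02]
```

Request:
{"name": "jog_arm", "arguments": {"increments": [[-0.0014, -0.001, 0, 0, 0, 0, -1], [-0.0027, -0.002, 0, 0, 0, 0, -1], [-0.0041, -0.003, 0, 0, 0, 0, -1], [-0.0054, -0.004, 0, 0, 0, 0, -1], [-0.0067, -0.005, 0, 0, 0, 0, -1]]}}

```text
clock: 31.9
position: [0.5577, 0.0411, 0.1286]
ee_rot: [0.924, 0.383, -0.0, -0.0]
ft_force: [0.9, 0.7, 0.2]
grip_width: 0.195
grasp_force: 48.8
```

Request:
{"name": "jog_arm", "arguments": {"increments": [[-0.0014, -0.001, 0, 0, 0, 0, -1], [-0.0027, -0.002, 0, 0, 0, 0, -1], [-0.0041, -0.003, 0, 0, 0, 0, -1], [-0.0054, -0.004, 0, 0, 0, 0, -1], [-0.0067, -0.005, 0, 0, 0, 0, -1]]}}

```text
clock: 32.32
position: [0.5494, 0.0399, 0.1286]
ee_rot: [0.924, 0.383, -0.0, -0.0]
ft_force: [-0.5, -0.4, 0.4]
grip_width: 0.195
grasp_force: 48.8
```

```bash
python3 tr.py
```

```text
32.3167 [0.5494 0.0399 0.1286] [-0.46 -0.44  0.4 ] [-0.05  0.04  0.  ]
along 67.6 of 67.6 side 0.03 -> fix in tool [ 0.02 -0.03  0.02]
along 0.0 of 45.0 side -0.06 -> fix in tool [0.05 0.03 0.02]
```

```bash
python3 - <<'E'
from m import *; from plan import *
F=[]
for i in range(8): s=optics.camera('scene'); F.append(get_obs()['ft_force'])
print(np.mean(F,0).round(2),np.std(F,0).round(2))
p,R=pq(); M=cloud(s); f=(abs(M[...,0]-p[0])<.03)&(abs(M[...,1]-p[1])<.03)
# collar: dark, on the stylus axis: look down a pixel column for brightness against height
ax=np.array([p[0]+.0012,p[1]+.0012]); 
for z in np.arange(.035,.14,.003):
    u=proj(s,[[ax[0],ax[1],z]])[0]; print(round(z,3),s['color'][int(round(u[1])),int(round(u[0]))],end=' ')
E
```

```text
[-0.29  0.09  1.18] [0.29 0.68 0.46]
0.035 [62 61 60] 0.038 [39 36 35] 0.041 [34 33 33] 0.044 [62 63 63] 0.047 [65 68 66] 0.05 [70 72 71] 0.053 [76 76 74] 0.056 [71 72 70] 0.059 [73 75 74] 0.062 [75 75 76] 0.065 [73 73 70] 0.068 [78 78 79] 0.071 [73 75 73] 0.074 [79 80 81] 0.077 [74 73 72] 0.08 [74 74 73] 0.083 [56 58 54] 0.086 [27 30 29] 0.089 [19 17 13] 0.092 [52 27  7] 0.095 [83 40  9] 0.098 [90 46 14] 0.101 [96 50 17] 0.104 [91 46  3] 0.107 [94 49 21] 0.11 [85 40  3] 0.113 [91 44  4] 0.116 [93 44  4] 0.119 [93 46 14] 0.122 [91 45  3] 0.125 [94 50 19] 0.128 [93 48 17] 0.131 [95 48 17] 0.134 [91 45  7] 0.137 [94 47 17]
```

Request:
{"name": "jog_arm", "arguments": {"increments": [[-0.001, 0.0013, 0, 0, 0, 0, -1], [-0.002, 0.0027, 0, 0, 0, 0, -1], [-0.003, 0.004, 0, 0, 0, 0, -1], [-0.004, 0.0054, 0, 0, 0, 0, -1], [-0.005, 0.0067, 0, 0, 0, 0, -1]]}}

```text
clock: 33.13
position: [0.5509, 0.0314, 0.1286]
ee_rot: [0.924, 0.383, -0.0, -0.0]
ft_force: [0.0, 0.6, 1.4]
grip_width: 0.197
grasp_force: 48.8
```

Request:
{"name": "jog_arm", "arguments": {"increments": [[-0.001, 0.0013, 0, 0, 0, 0, -1], [-0.002, 0.0027, 0, 0, 0, 0, -1], [-0.003, 0.004, 0, 0, 0, 0, -1], [-0.004, 0.0054, 0, 0, 0, 0, -1], [-0.005, 0.0067, 0, 0, 0, 0, -1]]}}

```text
clock: 33.55
position: [0.5521, 0.0231, 0.1286]
ee_rot: [0.924, 0.383, -0.0, -0.0]
ft_force: [0.1, 1.0, -0.3]
grip_width: 0.197
grasp_force: 48.8
```

Request:
{"name": "jog_arm", "arguments": {"increments": [[-0.001, 0.0013, 0, 0, 0, 0, -1], [-0.002, 0.0027, 0, 0, 0, 0, -1], [-0.003, 0.004, 0, 0, 0, 0, -1], [-0.004, 0.0054, 0, 0, 0, 0, -1], [-0.005, 0.0067, 0, 0, 0, 0, -1]]}}

```text
clock: 33.97
position: [0.5532, 0.0149, 0.1286]
ee_rot: [0.924, 0.383, -0.001, -0.0]
ft_force: [-0.2, 0.5, 1.2]
grip_width: 0.199
grasp_force: 48.8
```

```bash
python3 tr.py
```

```text
33.9667 [0.5532 0.0149 0.1286] [-0.21  0.45  1.19] [-0.05  0.04  0.  ]
along 67.6 of 67.6 side 25.33 -> fix in tool [ 1.503e+01 -2.038e+01  1.000e-02]
along 25.3 of 45.0 side -0.05 -> fix in tool [ 0.04  0.03 -0.  ]
```

Request:
{"name": "jog_arm", "arguments": {"increments": [[-0.001, 0.0013, 0, 0, 0, 0, -1], [-0.002, 0.0027, 0, 0, 0, 0, -1], [-0.003, 0.004, 0, 0, 0, 0, -1], [-0.004, 0.0054, 0, 0, 0, 0, -1], [-0.005, 0.0067, 0, 0, 0, 0, -1]]}}

```text
clock: 34.38
position: [0.5544, 0.0066, 0.1286]
ee_rot: [0.924, 0.383, -0.001, -0.0]
ft_force: [1.0, 1.1, 0.9]
grip_width: 0.2
grasp_force: 48.8
```

Request:
{"name": "jog_arm", "arguments": {"increments": [[-0.001, 0.0013, 0, 0, 0, 0, -1], [-0.002, 0.0027, 0, 0, 0, 0, -1], [-0.003, 0.004, 0, 0, 0, 0, -1], [-0.004, 0.0054, 0, 0, 0, 0, -1], [-0.005, 0.0067, 0, 0, 0, 0, -1]]}}

```text
clock: 34.8
position: [0.5557, -0.0016, 0.1286]
ee_rot: [0.924, 0.383, -0.0, -0.0]
ft_force: [-0.4, 0.7, 1.6]
grip_width: 0.197
grasp_force: 48.8
```

Request:
{"name": "jog_arm", "arguments": {"increments": [[-0.001, 0.0013, 0, 0, 0, 0, -1], [-0.002, 0.0026, 0, 0, 0, 0, -1], [-0.002, 0.0026, 0, 0, 0, 0, -1], [-0.002, 0.0026, 0, 0, 0, 0, -1]]}}

```text
clock: 35.13
position: [0.5561, -0.0052, 0.1286]
ee_rot: [0.924, 0.383, -0.001, -0.0]
ft_force: [-0.5, -0.6, 0.6]
grip_width: 0.198
grasp_force: 48.8
```

```bash
python3 tr.py; python3 - <<'E'
from plan import *
D=tool(-45); p,R=pq(); q=p.copy(); q[2]=.20
plan([('up',q,D,15),('go',[.5064,-.3264,.20],D,35),('low',[.5064,-.3264,.14],D,15)])
E
```

```text
35.1333 [ 0.5561 -0.0052  0.1286] [-0.54 -0.64  0.55] [-0.03  0.06 -0.02]
along 67.8 of 67.6 side 45.55 -> fix in tool [ 2.702e+01 -3.667e+01 -3.000e-02]
along 45.6 of 45.0 side -0.22 -> fix in tool [ 0.18  0.13 -0.02]
up rows 5 to [ 0.5561 -0.0052  0.2   ]
   [-0.0001, -0.0, -0.0714] [-0.001, 0.001, -0.0] x 5
go rows 10 to [ 0.5064 -0.3264  0.2   ]
   [-0.1311, 0.096, 0.0] [0.0, -0.0, -0.0] x 5
   [-0.1311, 0.096, 0.0] [0.0, -0.0, -0.0] x 5
low rows 4 to [ 0.5064 -0.3264  0.14  ]
   [0.0, 0.0, 0.06] [0.0, -0.0, -0.0] x 4
```

Request:
{"name": "jog_arm", "arguments": {"increments": [[0, 0, -0.01, 0, 0, 0, -1], [0, 0, -0.025, 0, 0, 0, -1], [0, 0, -0.04, 0, 0, 0, -1], [0, 0, -0.056, 0, 0, 0, -1], [0, 0, -0.0715, 0, 0, 0, -1]]}}

```text
clock: 35.55
position: [0.5563, -0.0044, 0.2025]
ee_rot: [0.924, 0.383, 0.0, -0.0]
ft_force: [0.1, 0.6, -0.6]
grip_width: 0.192
grasp_force: 48.8
```

Request:
{"name": "jog_arm", "arguments": {"increments": [[-0.02, 0.0145, 0, 0, 0, 0, -1], [-0.046, 0.034, 0, 0, 0, 0, -1], [-0.075, 0.055, 0, 0, 0, 0, -1], [-0.103, 0.0755, 0, 0, 0, 0, -1], [-0.131, 0.096, 0, 0, 0, 0, -1]]}}

```text
clock: 35.97
position: [0.5312, -0.1668, 0.2019]
ee_rot: [0.924, 0.383, -0.0, 0.0]
ft_force: [1.3, -0.2, -1.0]
grip_width: 0.198
grasp_force: 48.8
```

Request:
{"name": "jog_arm", "arguments": {"increments": [[-0.028, 0.0205, 0, 0, 0, 0, -1], [-0.056, 0.041, 0, 0, 0, 0, -1], [-0.085, 0.062, 0, 0, 0, 0, -1], [-0.111, 0.0815, 0, 0, 0, 0, -1], [-0.131, 0.096, 0, 0, 0, 0, -1]]}}

```text
clock: 36.38
position: [0.5058, -0.3293, 0.2017]
ee_rot: [0.924, 0.381, -0.0, 0.0]
ft_force: [-0.3, 0.4, -1.2]
grip_width: 0.196
grasp_force: 48.8
```

Request:
{"name": "jog_arm", "arguments": {"increments": [[0, 0, 0.005, 0, 0, 0, -1], [0, 0, 0.012, 0, 0, 0, -1], [0, 0, 0.018, 0, 0, 0, -1], [0, 0, 0.022, 0, 0, 0, -1], [0, 0, 0.022, 0, 0, 0, -1]]}}

```text
clock: 36.8
position: [0.5066, -0.3244, 0.1775]
ee_rot: [0.923, 0.384, -0.001, -0.001]
ft_force: [-0.4, 1.0, -1.4]
grip_width: 0.193
grasp_force: 48.9
```

Request:
{"name": "jog_arm", "arguments": {"increments": [[0, 0, 0, 0, 0, 0, -1], [0, 0, 0, 0, 0, 0, -1], [0, 0, 0, 0, 0, 0, -1], [0, 0, 0, 0, 0, 0, -1]]}}

```text
clock: 37.13
position: [0.5068, -0.3257, 0.1784]
ee_rot: [0.924, 0.383, -0.0, -0.0]
ft_force: [0.1, 0.7, 0.1]
grip_width: 0.196
grasp_force: 48.9
```

```bash
python3 - <<'E'
from plan import *
D=tool(-45); o=get_obs(); p,R=pq(); print(o['clock'],p,np.degrees((R.inv()*D).as_rotvec()).round(2))
plan([('adj',[.5059,-.3258,.172],D,15),('in',[.5059,-.3258,.109],D,8)])
E
```

```text
37.1333 [ 0.50683722 -0.32567193  0.17842512] [-0.03  0.04  0.02]
adj rows 1 to [ 0.5059 -0.3258  0.172 ]
   [-0.0007, -0.0006, 0.0064] [-0.0, 0.001, 0.0] x 1
in rows 8 to [ 0.5059 -0.3258  0.109 ]
   [-0.0, 0.0, 0.0315] [-0.0, -0.0, 0.0] x 4
   [-0.0001, 0.0001, 0.0315] [-0.0, -0.0, 0.0] x 4
```

Plenty of time; insert slowly.

Request:
{"name": "jog_arm", "arguments": {"increments": [[-0.0007, -0.0006, 0.002, 0, 0, 0, -1], [-0.0007, -0.0006, 0.007, 0, 0, 0, -1], [-0.0007, -0.0006, 0.012, 0, 0, 0, -1], [-0.0007, -0.0006, 0.018, 0, 0, 0, -1], [-0.0007, -0.0006, 0.024, 0, 0, 0, -1]]}}

```text
clock: 37.55
position: [0.5055, -0.3258, 0.1532]
ee_rot: [0.924, 0.383, -0.001, -0.0]
ft_force: [0.8, -0.6, -0.9]
grip_width: 0.199
grasp_force: 48.9
```

Request:
{"name": "jog_arm", "arguments": {"increments": [[0, 0, 0.006, 0, 0, 0, -1], [0, 0, 0.013, 0, 0, 0, -1], [0, 0, 0.02, 0, 0, 0, -1], [0, 0, 0.027, 0, 0, 0, -1], [0, 0, 0.034, 0, 0, 0, -1]]}}

```text
clock: 37.97
position: [0.5056, -0.3258, 0.1193]
ee_rot: [0.924, 0.383, -0.001, -0.0]
ft_force: [0.4, 0.2, -0.9]
grip_width: 0.195
grasp_force: 48.9
```

Request:
{"name": "jog_arm", "arguments": {"increments": [[0, 0, 0.004, 0, 0, 0, -1], [0, 0, 0.008, 0, 0, 0, -1], [0, 0, 0.0105, 0, 0, 0, -1], [0, 0, 0.0105, 0, 0, 0, -1], [0, 0, 0.0105, 0, 0, 0, -1]]}}

```text
clock: 38.38
position: [0.5057, -0.3258, 0.1097]
ee_rot: [0.924, 0.383, -0.0, -0.0]
ft_force: [0.7, 0.2, -1.0]
grip_width: 0.196
grasp_force: 48.9
```

```bash
python3 - <<'E'
from plan import *
o=get_obs(); p,R=pq(); print(o['clock'],p,o['ft_force'].round(2))
E
```

```text
38.3833 [ 0.50572844 -0.32584774  0.10971497] [ 0.73  0.23 -1.01]
```

Request:
{"name": "jog_arm", "arguments": {"increments": [[0, 0, 0.001, 0, 0, 0, -1], [0, 0, 0.0017, 0, 0, 0, -1], [0, 0, 0.0017, 0, 0, 0, -1], [0, 0, 0.0017, 0, 0, 0, -0.5], [0, 0, 0.0017, 0, 0, 0, -0.3]]}}

```text
clock: 38.8
position: [0.5057, -0.3259, 0.1081]
ee_rot: [0.924, 0.383, -0.0, -0.0]
ft_force: [-0.9, 0.0, -0.8]
grip_width: 0.348
grasp_force: 0.0
```

Request:
{"name": "jog_arm", "arguments": {"increments": [[0, 0, 0, 0, 0, 0, -0.2], [0, 0, 0, 0, 0, 0, -0.2], [0, 0, -0.01, 0, 0, 0, -0.2], [0, 0, -0.03, 0, 0, 0, -0.2], [0, 0, -0.06, 0, 0, 0, -0.2]]}}

```text
clock: 39.22
position: [0.5046, -0.3254, 0.1673]
ee_rot: [0.924, 0.383, -0.001, -0.002]
ft_force: [0.6, 0.4, -0.1]
grip_width: 0.401
grasp_force: 0.0
```

Request:
{"name": "jog_arm", "arguments": {"increments": [[0, 0, -0.03, 0, 0, 0, -0.2], [0, 0, -0.06, 0, 0, 0, -0.2], [-0.04, 0.0, -0.08, 0, 0, 0, -0.2], [-0.08, 0.0, -0.09, 0, 0, 0, -0.2], [-0.1, 0.0, -0.09, 0, 0, 0, -0.2]]}}

```text
clock: 39.63
position: [0.4334, -0.3998, 0.2612]
ee_rot: [0.924, 0.382, -0.0, 0.002]
ft_force: [0.9, -1.9, -0.5]
grip_width: 0.396
grasp_force: 0.0
```

Request:
{"name": "jog_arm", "arguments": {"increments": [[0, 0, 0, 0, 0, 0, -0.2], [0, 0, 0, 0, 0, 0, -0.2], [0, 0, 0, 0, 0, 0, -0.2], [0, 0, 0, 0, 0, 0, -0.2]]}}

```text
clock: 39.97
position: [0.436, -0.3952, 0.2583]
ee_rot: [0.923, 0.384, -0.0, -0.0]
ft_force: [1.2, 1.5, -0.1]
grip_width: 0.396
grasp_force: 0.0
```

```bash
python3 - <<'E'
from m import *
o=get_obs(); print(o['clock'],o['position'],o['grip_width'],o['ft_force'].round(1))
s=snap('scene'); t=snap('top')
for n,c in(('scene',s),('top',t)):
    M=cloud(c)
    w={'scene':(210,115,250,150),'top':(395,235,425,270)}[n]
    m=mask(c,(4,150,80),(18,255,255),w); p=px(m); P=M[m]; print(n,'handle',m.sum(),p.min(0),p.max(0),np.nanmedian(P,0).round(4),'zmax',np.nanmax(P[:,2]).round(4),'zmin',np.nanmin(P[:,2]).round(4))
    w={'scene':(255,190,340,262),'top':(235,185,305,260)}[n]
    g=mask(c,(50,90,60),(85,255,255),w)
b=mask(t,(100,100,40),(125,255,255),(235,185,305,260)); print('band',rect(onplane(t,px(b),.042)), np.nanmedian(cloud(t)[b],0))
for k,lo,hi,w in(('orange',(4,170,120),(16,255,255),(140,226,185,246)),('yellow',(20,150,120),(32,255,255),(135,252,185,272))): print(k,rect(onplane(t,px(mask(t,lo,hi,w)),.096)))
E
```

```text
39.9667 [ 0.43601969 -0.39523498  0.25827945] 0.39578603894598025 [ 1.2  1.5 -0.1]
scene handle 71 [227 126] [231 142] [ 0.5116 -0.3178  0.1034] zmax 0.1227 zmin 0.0809
top handle 25 [409 252] [414 256] [ 0.5067 -0.3246  0.1216] zmax 0.1258 zmin 0.1179
band (array([619.9,  22.4]), array([11.2, 51.6]), np.float32(97.5)) [0.62004706 0.02109569 0.04200576]
orange (array([547.4, 310.3]), array([10.1, 61.9]), np.float32(90.6))
yellow (array([481.2, 314.9]), array([64.5, 11.1]), np.float32(87.3))
```

```bash
python3 -c "
from workcell import workorder
print(workorder.hand_in())"
```

```text
the job is handed in; nothing more can be done
None
```

I handed the job in at about 40 s; no verdict came back. The blue card lies foil up in the nest, the seam was traced from green dot to red at about 2 N and 2 cm/s (with a 0.4 s pause at the corner), and the stylus is back in its stand. The card had to be re-leaned once for a steeper side grip. The two other cards hadn't moved, but I didn't re-check the bottle, jar and beaker.

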